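# Empty the tilt tray of an inspection stand

### The job

Stand the empty white catch dish squarely on the table under the open lip of the hinged steel tray, its lugs to the tray's two sides, and let go of it, then lift the tray by its black handle until all three stone fragments have slid out into the dish. Lower the tray gently back down onto its rest, not letting it drop, and leave it closed with the stones in the dish; keep clear of the camera head above and leave the other things on the table where they are.

Things in the scene. Friction and masses are not known exactly. Their poses are not given: they have to be found in the camera images.
- stand: fixed white stand (mm). Origin on the table under the tray's centre line; +x runs from the handle to the open lip (roughly towards the robot's right), +y away from the robot. Block x -70 to 40, y -85 to 85, 55 high; hinge cheeks y +-68 to 80, x 10 to 70, z 51 to 73. Steel column 25 across at x -20, y 112, to z 500; knob on it out to y 157 at z 360; an arm at z 330 to 390 carries the camera.
- camera_head: fixed camera head over the tray, at (-16, 0, 270) on the stand; origin: centre of its underside. Black ring 68 across, 26 high, then a white tube 44 to 54 across to 156 above the origin. A tool held upright on the raised handle would hit it: lean the tool 30 to 40 degrees, its tip pointing down and along the stand's +x, its body leaning back beyond the handle.
- tray (a joint): tilt of the hinged steel tray, rad: 0 down on its rest, grows as the handle goes up, stop at 0.8. The hinge is damped (0.12 N m s/rad); let go, the 0.3 kg tray falls back by its weight; lifting takes about 1.5 N at the handle. The stones start to slide at 0.3 to 0.46; 0.7 clears the tray within a second.
- tray_handle (a point): middle of the black barrel handle: 30 long along the stand's y, 22 in diameter, 45 off the tray's near free edge on a stem 12 wide. 165 from the hinge axis and 13 above it; at rest at (-105, 0, 78) on the stand. Pinch its two flat ends (fingers closing along the stand's y); it may turn between the fingers.
- tray_hinge (a point): middle of the tray's hinge axis (along the stand's y), at (60, 0, 65) on the stand. Tray floor 120 wide, 3 thick, from 120 before the axis to 15 past it, upper face 3 above the axis; side and near walls 3 thick, to 25 above the axis; open at the far end.
- tray_lip (a point): middle of the tray's open far edge, at rest at (75, 0, 68) on the stand; it dips 10 as the tray is raised.
- dish: loose white catch dish, open box 110 (x) by 130 (y), walls 35 high, 4 thick, floor 4; 0.12 kg. Origin: centre of its underside. A lug to hold it by on each y side: y +-61 to 75, x -8 to 32, top 55 above the table. Right place: its axes along the stand's, centre 105 to 115 along the stand's x, so 10 to 20 off the block. Lower it beyond the lip, then slide it in.
- chip_a: grey stone fragment, 22 x 16, 12 high, lying on the tray, 18 g; origin under its centre.
- chip_b: grey stone fragment, 18 x 18, 14 high, lying on the tray, 20 g; origin under its centre.
- chip_c: grey stone fragment, 24 x 13, 13 high, lying on the tray, 16 g; origin under its centre.
- petri: bystander, to be left alone: round clear dish, 96 across, 22 high; origin under its centre.
- vial: bystander, to be left alone: small capped amber vial, 24 across, 50 high; origin under its centre.
- loupe: bystander, to be left alone: black loupe, waisted cylinder, 40 across, 38 high; origin under its centre.
- wash_bottle: bystander, to be left alone: white plastic bottle, 64 across, 160 high; origin under its centre.
- jar: bystander, to be left alone: glass jar, 60 across, 75 high; origin under its centre.
- brush: bystander, to be left alone: wooden brush lying flat, 160 long; origin under its centre.
- tweezers: bystander, to be left alone: green tweezers lying flat, 126 long, 20 wide, 6 high; origin under its centre.

How it is judged:
On the way, in this order (a step that is already met when the one before it is completed fails the run):
1. the dish stands on the table under the tray's lip, let go, the tray still down (x of dish in the frame of stand between 0.08 and 0.13 m and y of dish in the frame of stand between -0.03 and 0.03 m and angle between dish's own z axis and vertical below 0.08 rad and height (world z) of dish below 0.006 m and value of joint tray below 0.06 rad and contact force between the fingers and dish below 0.2 N and angle between the x axis of dish and the x axis of stand, either way round below 0.35 rad), for 0.2 s.
2. the tray is held up and all three stones have slid into the dish (value of joint tray above 0.35 rad and x of chip_a in the frame of dish between -0.054 and 0.054 m and y of chip_a in the frame of dish between -0.064 and 0.064 m and z of chip_a in the frame of dish between -0.002 and 0.033 m and x of chip_b in the frame of dish between -0.054 and 0.054 m and y of chip_b in the frame of dish between -0.064 and 0.064 m and z of chip_b in the frame of dish between -0.002 and 0.033 m and x of chip_c in the frame of dish between -0.054 and 0.054 m and y of chip_c in the frame of dish between -0.064 and 0.064 m and z of chip_c in the frame of dish between -0.002 and 0.033 m), for 0.2 s.
At the end, for the whole second after the job is handed in: The tray is down (within 0.04 rad); the dish stands upright under the lip, centre 80 to 130 mm along the stand's x, within 30 mm of the tray's centre line, square within 0.35 rad; all three stones lie inside it below the rim; all at rest (value of joint tray below 0.04 rad and x of dish in the frame of stand between 0.08 and 0.13 m and y of dish in the frame of stand between -0.03 and 0.03 m and angle between dish's own z axis and vertical below 0.08 rad and height (world z) of dish below 0.006 m and x of chip_a in the frame of dish between -0.054 and 0.054 m and y of chip_a in the frame of dish between -0.064 and 0.064 m and z of chip_a in the frame of dish between -0.002 and 0.033 m and x of chip_b in the frame of dish between -0.054 and 0.054 m and y of chip_b in the frame of dish between -0.064 and 0.064 m and z of chip_b in the frame of dish between -0.002 and 0.033 m and x of chip_c in the frame of dish between -0.054 and 0.054 m and y of chip_c in the frame of dish between -0.064 and 0.064 m and z of chip_c in the frame of dish between -0.002 and 0.033 m and linear speed of each of chip_a, chip_b, chip_c, dish below 0.03 m/s and angle between the x axis of dish and the x axis of stand, either way round below 0.35 rad); the robot touches nothing.
It fails at once if the tray is dropped: it comes down faster than 1.3 rad/s (velocity of joint tray below -1.3 rad/s).
It fails at once if the robot knocks against the camera head (over 4 N) (contact force between any of the arm, the fingers and camera_head above 4 N).
It fails at once if a bystander is moved by more than 40 mm (distance of any of petri, vial, loupe, wash_bottle, jar, brush, tweezers from where it was at the start of the episode above 0.04 m).
It also fails if it takes over 61 s, if anything falls off the work surface, if the arm or the gripper's body presses on something with over 40 N, if the wrist force passes 120 N, or if a joint passes its speed limit or range.

### The arm

A 7-joint arm with a two-finger parallel gripper is mounted at the origin on the work surface. World frame = base frame: x ahead of the robot, y to its left, z up, the work surface at z = 0. Lengths are in m, angles in rad, forces in N, time in s.
With the tool pointing down it reaches from about 0.425 to 0.925 m from the base axis. Payload 6.8 kg.
Tool frame: the origin (TCP) lies between the finger pads; the fingertips stand 22 mm ahead of it and the grasp point (between the pads) lies 3 mm ahead of it (bot.tip_reach is the distance from the TCP to the fingertips, in m); z points along the fingers, x is the direction in which the jaws open and shut, and the axes are right-handed (so a half turn about z gives the same grasp; the last joint's range is limited). The gripper opens to 85 mm and grips with 20 to 120 N. Pads are 22 mm wide; open, the fingers measure 114 mm over their backs; the gripper's body (76 mm by 85 mm) begins 54 mm behind the grasp point. The pads swing forward as they close: fully open they stand 13 mm farther back than shut.
Start: joints at [1.014, 0.477, 0.022, 1.555, -0.011, 1.109, -0.083], TCP at [0.293, -0.608, 0.253] pointing down, gripper open.
Joint ranges: [-2.96, 2.96], [-0.34, 2.1], [-1.41, 1.46], [0.24, 2.44], [-1.37, 4.51], [0.17, 1.92], [-2.96, 2.96]. Speed limits (rad/s): [2.39, 2.39, 3.14, 3.14, 3.14, 3.14, 3.14].

### API

Orientations are given as a unit quaternion [w, x, y, z].
In Python, from station import bot gives the robot as it stands.
- The arm moves only by the tool step_arm, never from a script. Its argument "targets" is a list of rows, each a list of 5 numbers: the shift along the tool's x, y, z in mm, then the turn about the tool's z in degrees, then the closure, from 0 (fully open) to 1 (shut). In form: [[dx, dy, dz, spin, jaw], ...]. A call has 1 to 20 rows; each row is the pose to reach, as a shift and turn from the pose commanded when the call began, along the tool's axes at that moment; what a row does not reach only later rows make up. A row lasts 1/12 s, in which the tool goes at most 41.7 mm and 7.16 degrees, less where a joint would pass 70% of its speed; a pose out of reach is approached as far as the arm can. A call with a gripper value outside its range is refused whole. The fingers move at their own pace and stop on an object; "newtons" is the grip in N (left out, the last holds). Time passes only in rows, so rows that repeat a pose let the fingers close. It gives the time, the measured TCP pose, the force and the opening at its end, in the units of the state.
- bot.get_obs(): the state, without advancing time (a new reading comes with each control period).
- bot.read_camera(name): name is "scene" or "top"; returns a dict with "frame" (384x512x3 uint8, red, green, blue), "z_map" (384x512 float32, m along the optical axis (not along the pixel's ray), 0 where there is no reading), "fov_y" (degrees; the focal length in pixels is half the picture's height over the tangent of half this angle, whatever the lens; pixels are square), "cx", "cy" (the principal point, pixels), "R" (3x3) and "t" (3): a world point X has camera coordinates R X + t. Camera axes: x right, y down, z forward; pixel columns grow to the right and rows downward; lengths in m; the calibration is good to about 2 mm. A picture is of the moment at which its call begins.
- bot.hand_in(): hands the job in, once; it reports no verdict.
The state is a dict: "t": time; "q": joint angles; "joint_vel": joint speeds; "joint_torque": joint torques, N m; "eef_pos": TCP position; "tool_rot": TCP orientation; "contact_force": force on the tool from outside, world axes, zero at the start; "torque": the same for the moment, N m; "gripper_width": opening from 0.0 (shut) to 1.0 (fully open).
Only numpy, scipy, OpenCV 4.12 (cv2) and the standard library are available. Lean on these libraries where they do the work, as an engineer would, in place of code of your own. Each camera call takes 0.05 s, during which the arm holds its last target.

## Working session

There is one attempt and no reset: what is moved stays moved. The work goes in short steps, Python scripts to look and compute and a tool call to move; the robot and the scene stay as the last step left them, time stands still between calls to the robot, and variables do not carry over. Pictures are saved under pics/ and viewed, and the job is handed in when it is done.

Besides the shell and the picture viewer there is one more tool, called after "Emit:" as name(argument=value, ...), one argument or row to a line, values as JSON. step_arm: Moves the arm, as the interface text tells. Its arguments: {"type":"object","properties":{"targets":{"type":"array"},"newtons":{"type":"number"}},"required":["targets"]}

```bash
ls; mkdir -p pics
python3 - <<'E'
from station import bot
import cv2,numpy as np
print(bot.get_obs(), bot.tip_reach)
for n in ("scene","top"):
    d=bot.read_camera(n)
    np.savez(f"{n}0.npz",**d)
    cv2.imwrite(f"pics/{n}0.png",d["frame"][:,:,::-1])
    print(n,d["fov_y"],d["cx"],d["cy"],np.array(d["R"]).round(3).tolist(),d["t"])
E
```

```text
pics
{'t': 0.0, 'q': array([ 1.01388096,  0.47779509,  0.02236228,  1.55643055, -0.01148073,
        1.10926723, -0.08308402]), 'joint_vel': array([-3.45487176e-04,  1.74661209e-03, -7.98649491e-04,  4.17741811e-06,
        1.61139009e-03, -9.52044134e-04,  9.35338234e-04]), 'joint_torque': array([-1.82598083e-04, -5.96439743e+01,  1.60775911e+00, -2.81203830e+01,
        1.24326753e-02,  9.05654335e-03,  4.03200681e-05]), 'eef_pos': array([ 0.29262491, -0.60768358,  0.25233829]), 'tool_rot': array([-4.02268561e-04,  8.46735246e-01, -5.32013757e-01, -7.89274059e-04]), 'contact_force': array([ 0.12697159, -0.65397232,  0.03761128]), 'torque': array([-0.00399632,  0.04069204, -0.0299591 ]), 'gripper_width': 1.0000838366609217} 0.022
scene 43.334458311824235 257.1196324231438 181.05710978849797 [[-0.785, 0.619, -0.023], [0.367, 0.436, -0.822], [-0.498, -0.654, -0.569]] [ 0.3506404  -0.03388061  1.51921702]
top 55.31936416745625 256.2457939648086 192.91383060408614 [[0.002, -1.0, -0.001], [-0.998, -0.002, -0.059], [0.059, 0.001, -0.998]] [0.01871097 0.48246606 1.04345876]
```

View pics/scene0.png

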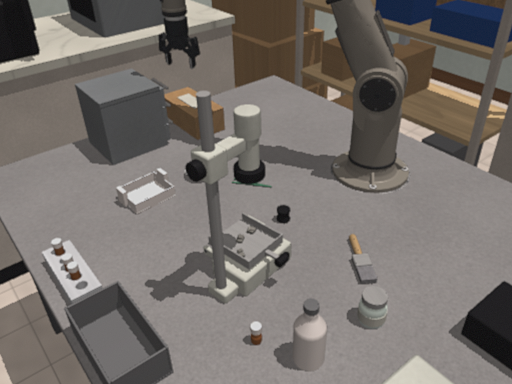

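View pics/top0.png

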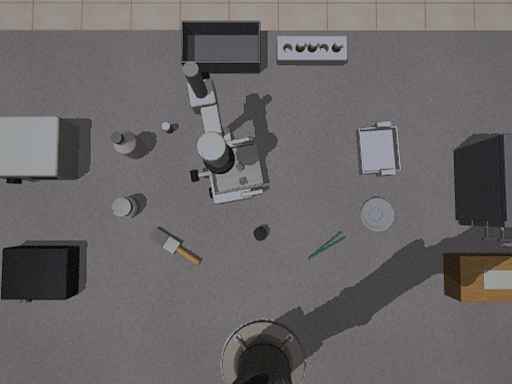

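```bash
cat > h.py <<'E'
import numpy as np,cv2
def load(n): return dict(np.load(n+".npz"))
def cloud(d):
    f=192/np.tan(np.radians(d["fov_y"])/2); z=d["z_map"]
    v,u=np.mgrid[:384,:512]
    P=np.stack([(u-d["cx"])/f*z,(v-d["cy"])/f*z,z],-1)
    W=(P-d["t"])@d["R"]; W[z==0]=np.nan
    return W
def proj(d,X):
    f=192/np.tan(np.radians(d["fov_y"])/2); c=np.atleast_2d(X)@np.array(d["R"]).T+d["t"]
    return c[:,:2]/c[:,2:]*f+[d["cx"],d["cy"]]
E
python3 - <<'E'
from h import *
d=load("top0");W=cloud(d)
np.set_printoptions(precision=3,suppress=True)
for p in [(380,149),(377,214),(235,195),(193,175),(260,233),(326,245),(260,170),(123,142),(124,207),(175,247),(168,128),(300,120)]: print(p,W[p[1],p[0]])
im=d["frame"][:,:,::-1]
a=cv2.resize(im[60:220,170:290],None,fx=5,fy=5,interpolation=cv2.INTER_CUBIC)[:600]
cv2.imwrite("pics/ct.png",cv2.resize(im[80:220,170:290],None,fx=4,fy=4,interpolation=cv2.INTER_CUBIC))
cv2.imwrite("pics/cd.png",cv2.resize(im[110:190,340:420],None,fx=6,fy=6,interpolation=cv2.INTER_CUBIC))
s=load("scene0")["frame"][:,:,::-1]
cv2.imwrite("pics/cs.png",cv2.resize(s[160:310,110:310],None,fx=4,fy=4,interpolation=cv2.INTER_CUBIC))
E
```

```text
(380, 149) [ 0.613 -0.344  0.004]
(377, 214) [ 0.422 -0.331  0.006]
(235, 195) [0.474 0.078 0.055]
(193, 175) [0.526 0.189 0.091]
(260, 233) [0.368 0.009 0.039]
(326, 245) [ 0.332 -0.183 -0.001]
(260, 170) [0.542 0.009 0.07 ]
(123, 142) [0.606 0.363 0.135]
(124, 207) [0.44  0.378 0.075]
(175, 247) [0.328 0.25  0.022]
(168, 128) [0.663 0.269 0.05 ]
(300, 120) [ 0.7   -0.11  -0.001]
```

View pics/ct.png

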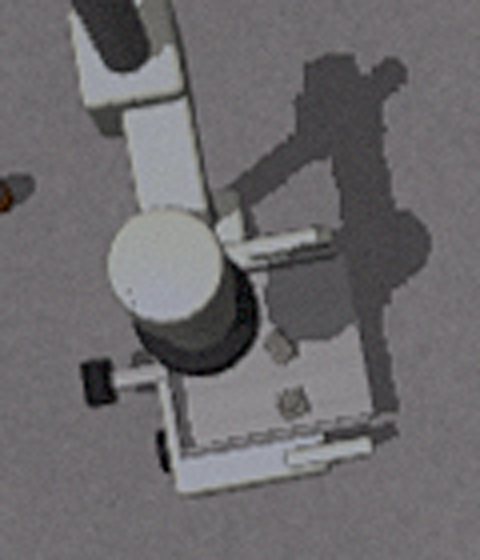

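View pics/cd.png

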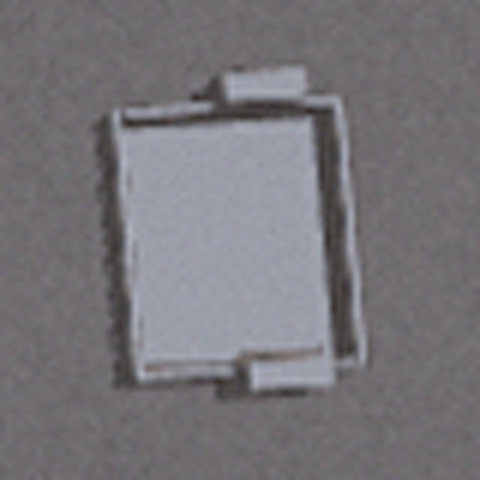

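View pics/cs.png

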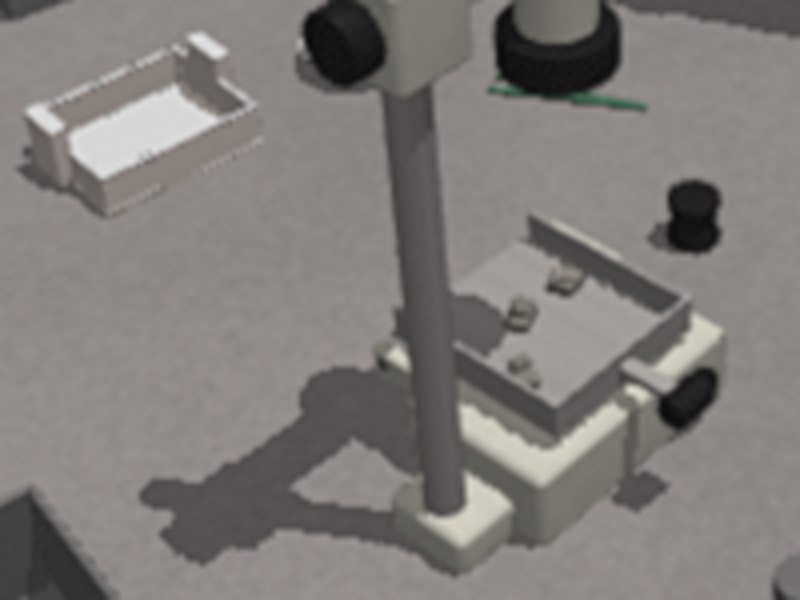

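```bash
cat > fit.py <<'E'
from h import *
from scipy.optimize import least_squares
def box(p,lo,hi):
    lo=np.array(lo)/1e3;hi=np.array(hi)/1e3
    q=np.abs(p-(lo+hi)/2)-(hi-lo)/2
    return np.linalg.norm(np.maximum(q,0),axis=1)+np.minimum(q.max(1),0)
def tf(p,x,y,th):
    c,s=np.cos(th),np.sin(th); q=p-np.array([x,y,0]); return np.stack([c*q[:,0]+s*q[:,1],-s*q[:,0]+c*q[:,1],q[:,2]],1)
def cylz(p,x,y,r,z0,z1):
    q=np.stack([np.hypot(p[:,0]-x/1e3,p[:,1]-y/1e3)-r/1e3,np.abs(p[:,2]-(z0+z1)/2e3)-(z1-z0)/2e3],1)
    return np.linalg.norm(np.maximum(q,0),axis=1)+np.minimum(q.max(1),0)
STAND=[((-70,-85,0),(40,85,55)),((10,68,51),(70,80,73)),((10,-80,51),(70,-68,73)),
 ((-60,-60,65),(75,60,68)),((-60,-60,65),(75,-57,90)),((-60,57,65),(75,60,90)),((-60,-60,65),(-57,60,90)),((-105,-6,72),(-60,6,84)),((-116,-15,67),(-94,15,89))]
DISH=[((-55,-65,0),(55,65,4)),((-55,-65,0),(-51,65,35)),((51,-65,0),(55,65,35)),((-55,-65,0),(55,-61,35)),((-55,61,0),(55,65,35)),((-8,61,0),(32,75,55)),((-8,-75,0),(32,-61,55))]
def sd(p,B,st=False):
    l=[box(p,*b) for b in B]
    if st: l+=[cylz(p,-20,112,12.5,0,500),cylz(p,-16,0,34,270,296)]
    return np.min(l,0)
def fit(tag,B,x0,rad,zmin,zmax,st=False,cams=("top","scene")):
    res=[]
    for cs in [cams]+[(c,) for c in cams]:
        pts=[]
        for c in cs:
            W=cloud(load(c+tag)).reshape(-1,3);pts.append(W[np.isfinite(W).all(1)])
        P=np.concatenate(pts)
        P=P[(np.hypot(P[:,0]-x0[0],P[:,1]-x0[1])<rad)&(P[:,2]>zmin)&(P[:,2]<zmax)]
        best=None
        for dt in (-.15,0,.15):
            r=least_squares(lambda a:sd(tf(P,*a),B,st),np.array(x0)+[0,0,dt],loss="soft_l1",f_scale=.002,x_scale=[.01,.01,.1])
            if best is None or r.cost<best.cost: best=r
        e=np.abs(sd(tf(P,*best.x),B,st))
        print(tag,cs,len(P),"pose",best.x.round(4),"deg",np.degrees(best.x[2]).round(2),"med err",np.median(e).round(4),np.percentile(e,90).round(4))
        res.append(best.x)
    return res[0]
E
python3 - <<'E'
from fit import *
fit("0",STAND,(.55,.07,-1.42),.16,.02,.12,True)
fit("0",STAND,(.55,.07,-1.42),.16,.02,.31,True)
fit("0",DISH,(.61,-.34,1.6),.12,.012,.07)
fit("0",DISH,(.61,-.34,-1.6),.12,.012,.07)
E
```

```text
0 ('top', 'scene') 6703 pose [ 0.5439  0.0863 -1.3879] deg -79.52 med err 0.0011 0.004
0 ('top',) 2524 pose [ 0.5473  0.0827 -1.4322] deg -82.06 med err 0.0011 0.0036
0 ('scene',) 4179 pose [ 0.5433  0.0866 -1.3857] deg -79.39 med err 0.001 0.0043
0 ('top', 'scene') 8517 pose [ 0.5434  0.0861 -1.3869] deg -79.46 med err 0.0011 0.0037
0 ('top',) 2835 pose [ 0.5471  0.0831 -1.4308] deg -81.98 med err 0.0011 0.0035
0 ('scene',) 5682 pose [ 0.5429  0.0863 -1.3875] deg -79.5 med err 0.001 0.0038
0 ('top', 'scene') 1535 pose [ 0.6061 -0.3298  1.6114] deg 92.33 med err 0.0015 0.0065
0 ('top',) 688 pose [ 0.6082 -0.3327  1.6402] deg 93.97 med err 0.001 0.0067
0 ('scene',) 847 pose [ 0.6049 -0.3286  1.6275] deg 93.25 med err 0.0014 0.0057
0 ('top', 'scene') 1535 pose [ 0.6046 -0.3287 -1.5064] deg -86.31 med err 0.0011 0.0031
0 ('top',) 688 pose [ 0.6083 -0.332  -1.5032] deg -86.13 med err 0.0006 0.002
0 ('scene',) 847 pose [ 0.6035 -0.3283 -1.5076] deg -86.38 med err 0.001 0.0022
```

```bash
cat >> fit.py <<'E'
def overlay(tag,n,items,crop,k,out):
    d=load(n+tag);im=d["frame"][:,:,::-1].copy()
    u0,v0,u1,v1=crop
    im=cv2.resize(im[v0:v1,u0:u1],None,fx=k,fy=k,interpolation=cv2.INTER_CUBIC)
    for B,(x,y,th),col in items:
        c,s=np.cos(th),np.sin(th);Rm=np.array([[c,-s,0],[s,c,0],[0,0,1]])
        for lo,hi in B:
            C=np.array([[ (lo,hi)[i][0],(lo,hi)[j][1],(lo,hi)[m][2]] for i in(0,1) for j in (0,1) for m in (0,1)])/1e3
            Q=(proj(d,C@Rm.T+[x,y,0])+.5-[u0,v0])*k
            for a in range(8):
                for b in (1,2,4):
                    if not a&b: cv2.line(im,tuple(int(t) for t in Q[a]),tuple(int(t) for t in Q[a|b]),col,1)
    cv2.imwrite(out,im)
E
python3 - <<'E'
from fit import *
T=[(STAND,(.5471,.0831,-1.4308),(0,0,255)),(DISH,(.6083,-.332,-1.5032),(0,0,255))]
S=[(STAND,(.5429,.0863,-1.3875),(0,255,0)),(DISH,(.6035,-.3283,-1.5076),(0,255,0))]
overlay("0","top",T+S,(170,80,300,220),4,"pics/o1.png")
overlay("0","scene",T+S,(110,160,310,310),4,"pics/o2.png")
E
```

```text
(no output)
```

View pics/o1.png

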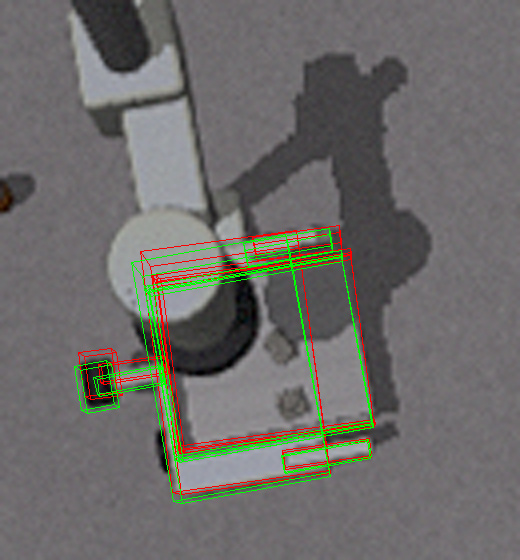

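View pics/o2.png

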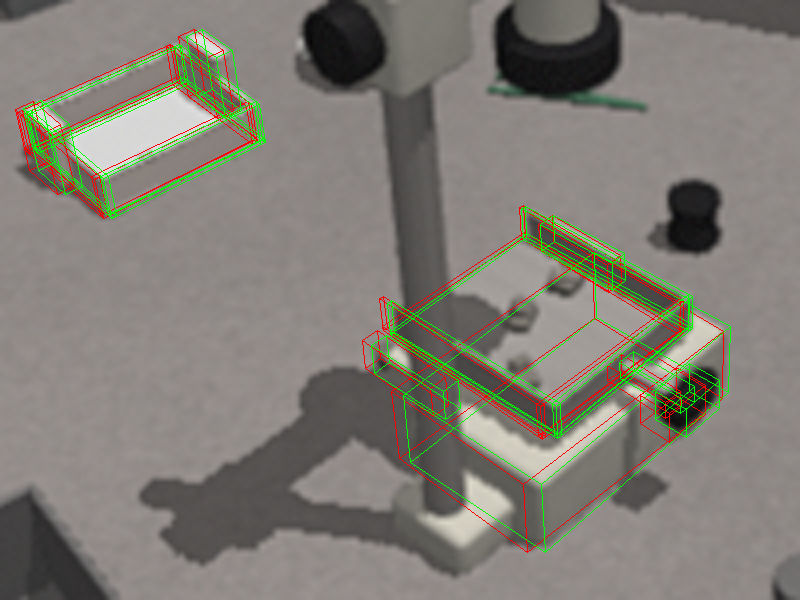

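Run:
```python
from fit import *
from scipy.spatial.transform import Rotation as Ro
np.set_printoptions(precision=0,suppress=True)
p=np.array([ 0.29262491, -0.60768358,  0.25233829]);q=[-4.02268561e-04,  8.46735246e-01, -5.32013757e-01, -7.89274059e-04]
R=Ro.from_quat([q[1],q[2],q[3],q[0]]).as_matrix();print(R*100)
for n in("top","scene"):
    W=cloud(load(n+"0")).reshape(-1,3);W=W[np.isfinite(W).all(1)]
    L=(W-p)@R*1e3
    L=L[(np.hypot(L[:,0],L[:,1])<140)&(L[:,2]<30)&(L[:,2]>-500)]
    for z in range(-480,30,20):
        a=L[(L[:,2]>=z)&(L[:,2]<z+20)]
        if len(a): print(n,z,len(a),np.percentile(a[:,:2],[2,98],axis=0).ravel())
s=load("scene0")["frame"][:,:,::-1]
cv2.imwrite("pics/g.png",cv2.resize(s[0:80,130:230],None,fx=6,fy=6,interpolation=cv2.INTER_CUBIC))
```

```text
[[  43.  -90.   -0.]
 [ -90.  -43.    0.]
 [  -0.    0. -100.]]
scene -220 104 [-41. -40.  17.   5.]
scene -200 169 [-42. -41.  18.  14.]
scene -180 150 [-43. -40.  24.  12.]
scene -160 153 [-41. -38.  24.  15.]
scene -140 148 [-42. -40.  18.  12.]
scene -120 125 [-43. -39.  19.  16.]
scene -100 202 [-73. -17.  58.  10.]
scene -80 210 [-75. -23.  64.  12.]
scene -60 213 [-78. -20.  67.  14.]
scene -40 91 [-75. -15.  65.  13.]
scene -20 73 [-61. -14.  52.  11.]
scene 0 34 [-59. -15.  48.  11.]
```

View pics/g.png

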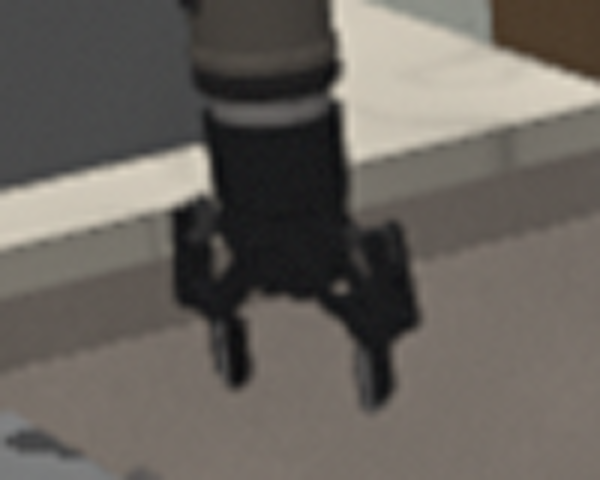

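```bash
cat > mv.py <<'E'
from station import bot
import numpy as np
from scipy.spatial.transform import Rotation as Ro
np.set_printoptions(precision=2,suppress=True)
def stt():
    o=bot.get_obs();q=o["tool_rot"];R=Ro.from_quat([q[1],q[2],q[3],q[0]]).as_matrix()
    return o,np.array(o["eef_pos"]),R
def go(*targets):
    o,p,R=stt()
    yaw=np.degrees(np.arctan2(R[1,0],R[0,0]))
    print("t",o["t"],"p",p*1e3,"yaw",yaw,"q",o["q"],"w",o["gripper_width"])
    for t,y in targets:
        s=(yaw-y+90)%180-90
        print("target",t,"d",(np.array(t)-p)@R*1e3,"spin",s)
ST=(.545,.0848,np.radians(-79.5))
def s2w(x,y,z,st=ST):
    c,s=np.cos(st[2]),np.sin(st[2]); return np.array([st[0]+(c*x-s*y)/1e3,st[1]+(s*x+c*y)/1e3,z/1e3])
E
python3 -c "
from mv import *
D=(.606,-.330,np.radians(-86.3))
g=s2w(12,-68,0,D)
go((g+[0,0,.14],3.7),(g+[0,0,.047],3.7))"
```

```text
t 0.1 p [ 292.65 -607.73  252.44] yaw -64.28504087095196 q [ 1.01  0.48  0.02  1.56 -0.01  1.11 -0.08] w 0.9996420338703732
target [ 0.54 -0.35  0.14] d [-128.44 -335.3   112.6 ] spin -67.98504087095196
target [ 0.54 -0.35  0.05] d [-128.29 -335.31  205.6 ] spin -67.98504087095196
```

Emit:
step_arm(
  targets=[
    [-128,-335,60,-68,0.35],
    [-128,-335,60,-68,0.35],
    [-128,-335,60,-68,0.35],
    [-128,-335,60,-68,0.35],
    [-128,-335,60,-68,0.35],
    [-128,-335,80,-68,0.35],
    [-128,-335,112,-68,0.35],
    [-128,-335,112,-68,0.35],
    [-128,-335,112,-68,0.35],
    [-128,-335,112,-68,0.35],
    [-128,-335,112,-68,0.35],
  ],
  newtons=50,
)

```text
t: 1.02
eef_pos: [0.5404, -0.3431, 0.139]
tool_rot: [-0.002, 0.999, 0.037, -0.001]
contact_force: [-0.1, -0.2, -1.1]
gripper_width: 0.648
```

Run:
```python
from mv import *
import cv2
from fit import *
for n in ("scene","top"):
    d=bot.read_camera(n); np.savez(f"{n}1.npz",**d)
    W=cloud(d)
    o,p,R=stt()
    print(n,proj(d,p),proj(d,p+R[:,2]*.022))
    im=d["frame"][:,:,::-1]
    u,v=proj(d,p)[0].astype(int)
    u0=max(u-60,0);v0=max(v-60,0)
    c=cv2.resize(im[v0:v0+110,u0:u0+110],None,fx=5,fy=5,interpolation=cv2.INTER_CUBIC)
    a=(proj(d,np.array([p,p+R[:,2]*.022,p+R[:,0]*.04,p-R[:,0]*.04]))+.5-[u0,v0])*5
    for k in a: cv2.circle(c,tuple(int(t) for t in k),3,(0,0,255),-1)
    cv2.imwrite(f"pics/h_{n}.png",c)
go()
```

```text
scene [[156.71 145.87]] [[157.79 152.38]]
top [[400.48 168.25]] [[397.17 169.33]]
t 1.1167 p [ 538.51 -348.35  141.05] yaw 3.549141110503051 q [ 0.7   0.56 -0.31  1.72  0.21  0.9   0.37] w 0.6494874518449418
```

View pics/h_scene.png

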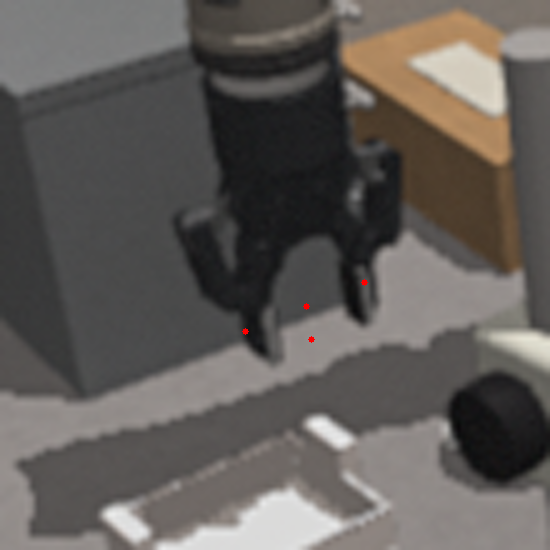

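View pics/h_top.png

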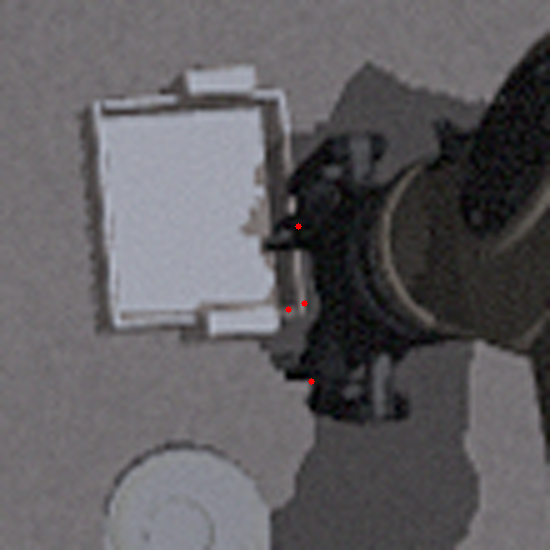

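Emit:
step_arm(
  targets=[
    [0,-2,40,0,0.35],
    [0,-2,80,0,0.35],
    [0,-2,94,0,0.35],
    [0,-2,94,0,0.35],
    [0,-2,94,0,1],
    [0,-2,94,0,1],
    [0,-2,94,0,1],
    [0,-2,94,0,1],
    [0,-2,94,0,1],
    [0,-2,94,0,1],
  ],
  newtons=50,
)

```text
t: 1.95
eef_pos: [0.5402, -0.3467, 0.0499]
tool_rot: [0.001, 0.999, 0.032, 0.001]
contact_force: [-1.2, -0.8, 6.3]
gripper_width: 0.151
```

```bash
cat > look.py <<'E'
import sys
from mv import *
from fit import *
def snap(tag):
    for n in ("scene","top"):
        d=bot.read_camera(n); np.savez(f"{n}{tag}.npz",**d)
def crop(tag,n,c,k,out):
    d=load(n+tag);u0,v0,u1,v1=c
    cv2.imwrite(out,cv2.resize(d["frame"][v0:v1,u0:u1,::-1],None,fx=k,fy=k,interpolation=cv2.INTER_CUBIC))
E
python3 -c "
from look import *
snap('2');crop('2','scene',(90,90,240,230),5,'pics/s2.png');go();print(bot.get_obs()['contact_force'])"
```

```text
t 2.05 p [ 540.18 -346.64   49.87] yaw 3.676861542811839 q [ 0.67  0.68 -0.27  1.76  0.26  0.73  0.33] w 0.1527844495875676
[-1.52  0.97  8.47]
```

View pics/s2.png

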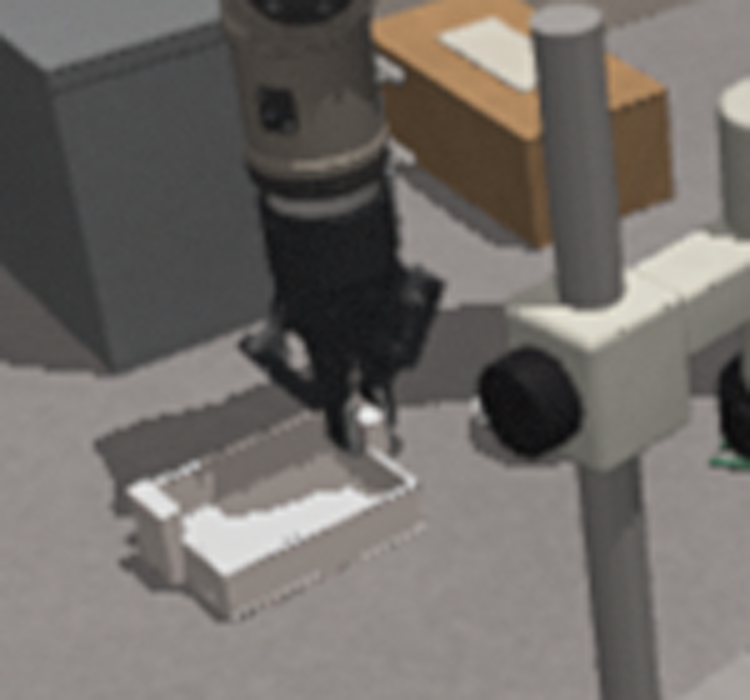

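```bash
python3 -c "
from mv import *
go((s2w(177,-68,75),10.5),(s2w(177,-68,50),10.5),(s2w(123,-68,50),10.5))"
```

```text
t 2.05 p [ 540.18 -346.64   49.87] yaw 3.676861542811839 q [ 0.67  0.68 -0.27  1.76  0.26  0.73  0.33] w 0.1527844495875676
target [ 0.51 -0.1   0.07] d [ -13.95 -246.35  -25.79] spin -6.823138457188165
target [ 0.51 -0.1   0.05] d [ -14.01 -246.41   -0.79] spin -6.823138457188165
target [ 0.5  -0.05  0.05] d [ -20.43 -300.03   -0.95] spin -6.823138457188165
```

Emit:
step_arm(
  targets=[
    [0,0,-15,0,1],
    [0,0,-28,0,1],
    [-1,-20,-28,-1,1],
    [-3,-48,-28,-2,1],
    [-5,-76,-28,-3,1],
    [-6,-104,-28,-4,1],
    [-8,-132,-28,-5,1],
    [-10,-160,-28,-6,1],
    [-12,-188,-28,-7,1],
    [-13,-210,-28,-7,1],
    [-14,-230,-28,-7,1],
    [-14,-240,-28,-7,1],
    [-14,-246,-28,-7,1],
    [-14,-246,-28,-7,1],
    [-14,-246,-28,-7,1],
  ],
)

```text
t: 3.3
eef_pos: [0.5095, -0.102, 0.0757]
tool_rot: [0.0, 0.996, 0.093, 0.0]
contact_force: [0.3, -0.2, -1.9]
gripper_width: 0.15
```

```bash
python3 -c "
from look import *
snap('3');crop('3','scene',(120,90,320,240),4,'pics/s3.png');crop('3','top',(190,80,350,230),4,'pics/t3.png');go();print(bot.get_obs()['contact_force'])"
```

```text
t 3.4 p [ 509.31 -102.59   75.38] yaw 10.588928261275559 q [ 0.36  0.5  -0.34  2.04  0.27  0.64  0.02] w 0.15306690787824684
[-0.24 -0.3  -2.02]
```

View pics/s3.png

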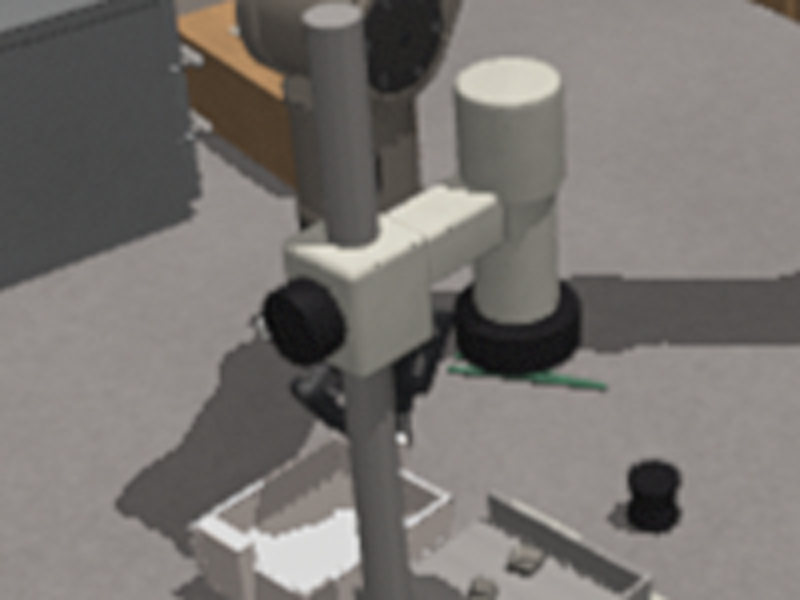

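View pics/t3.png

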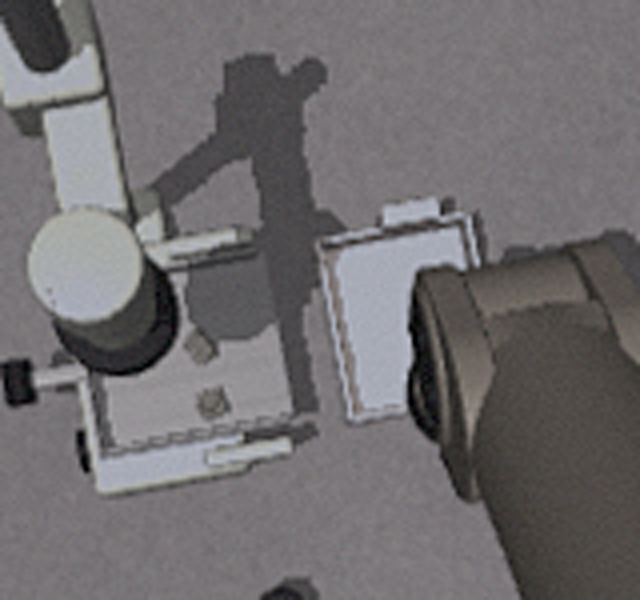

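Emit:
step_arm(
  targets=[
    [0,0,10,0,1],
    [0,0,22,0,1],
    [0,-10,22,0,1],
    [0,-25,22,0,1],
    [0,-40,22,0,1],
    [0,-50,22,0,1],
    [0,-54,22,0,1],
    [0,-54,22,0,1],
    [0,-54,22,0,1],
  ],
)

```text
t: 4.15
eef_pos: [0.4991, -0.0481, 0.0532]
tool_rot: [0.0, 0.996, 0.093, -0.0]
contact_force: [-0.9, -0.4, -1.5]
gripper_width: 0.155
```

```bash
python3 -c "
from look import *
snap('4');crop('4','scene',(120,90,320,240),4,'pics/s4.png');crop('4','top',(190,80,350,230),4,'pics/t4.png');go();print(bot.get_obs()['contact_force'])
o,p,R=stt()
a=s2w(122,-68,0); b=p; 
from fit import tf
print(tf(p[None],*ST))
fit('4',DISH,(.563,-.024,-1.39),.12,.015,.058)
"
```

```text
t 4.25 p [499.23 -48.79  53.27] yaw 10.64128365179767 q [ 0.24  0.51 -0.33  2.09  0.3   0.58 -0.11] w 0.15653776086304477
[-0.04 -0.2  -0.38]
[[ 0.12 -0.07  0.05]]
4 ('top', 'scene') 904 pose [ 0.56 -0.02 -1.45] deg -83.02 med err 0.0019 0.0239
4 ('top',) 238 pose [ 0.56 -0.01 -1.5 ] deg -85.93 med err 0.0035 0.03
4 ('scene',) 666 pose [ 0.56 -0.02 -1.42] deg -81.42 med err 0.0015 0.0116
```

View pics/s4.png

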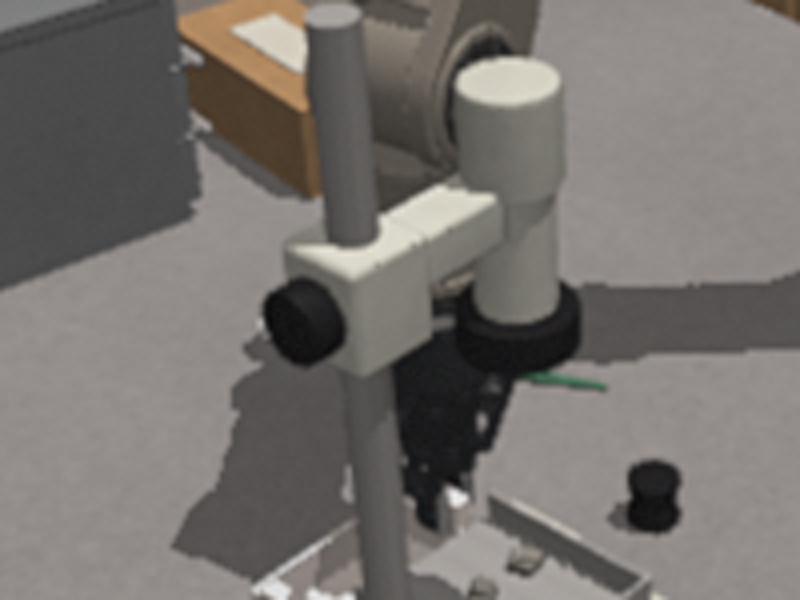

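View pics/t4.png

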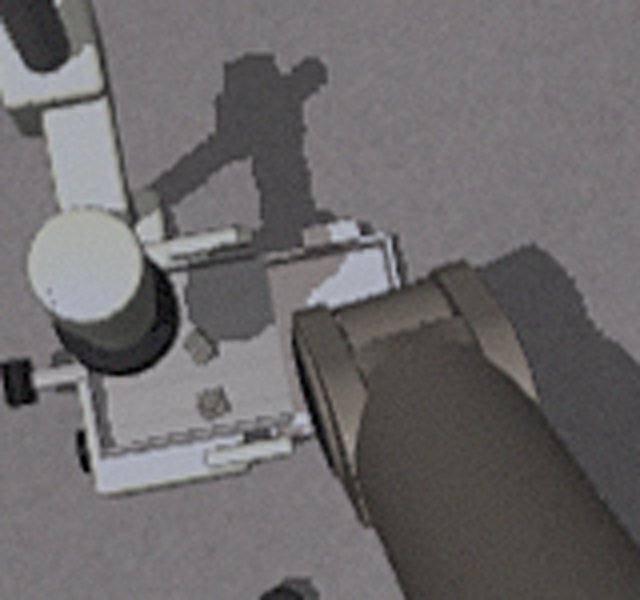

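Emit:
step_arm(
  targets=[
    [0,0,3,0,1],
    [0,0,3,0,1],
    [0,0,3,0,0.5],
    [0,0,3,0,0.5],
    [0,0,3,0,0.5],
    [0,0,3,0,0.5],
    [0,0,-20,0,0.5],
    [0,0,-55,0,0.5],
    [0,0,-90,0,0.5],
    [0,0,-120,0,0.5],
    [0,40,-120,0,0.5],
    [0,80,-120,0,0.5],
    [0,100,-120,0,0.5],
    [0,100,-120,0,0.5],
  ],
)

```text
t: 5.42
eef_pos: [0.5179, -0.1523, 0.1736]
tool_rot: [0.001, 0.996, 0.089, 0.0]
contact_force: [-0.2, -0.1, 0.0]
gripper_width: 0.506
```

```bash
python3 -c "
from look import *
snap('5')
np.set_printoptions(precision=4,suppress=True)
go();
D=fit('5',DISH,(.563,-.024,-1.39),.12,.015,.058)
for st in ((.545,.0848,np.radians(-79.5)),):
    print(tf(np.array([[D[0],D[1],0]]),*st))
overlay('5','scene',[(DISH,D,(0,255,0)),(STAND,ST,(0,0,255))],(120,140,320,290),4,'pics/s5.png')
overlay('5','top',[(DISH,D,(0,255,0)),(STAND,ST,(0,0,255))],(190,80,350,230),4,'pics/t5.png')
"
```

```text
t 5.5167 p [ 517.4492 -146.7007  173.175 ] yaw 10.597886889811232 q [ 0.4564  0.3733 -0.3632  1.9408  0.1719  0.8574  0.1881] w 0.5059611324035616
5 ('top', 'scene') 1076 pose [ 0.5626 -0.0218 -1.3966] deg -80.02 med err 0.0014 0.0228
5 ('top',) 431 pose [ 0.5654 -0.0221 -1.4076] deg -80.65 med err 0.0011 0.029
5 ('scene',) 645 pose [ 0.562  -0.0213 -1.3907] deg -79.68 med err 0.0011 0.0041
[[ 0.1081 -0.0021  0.    ]]
```

View pics/s5.png

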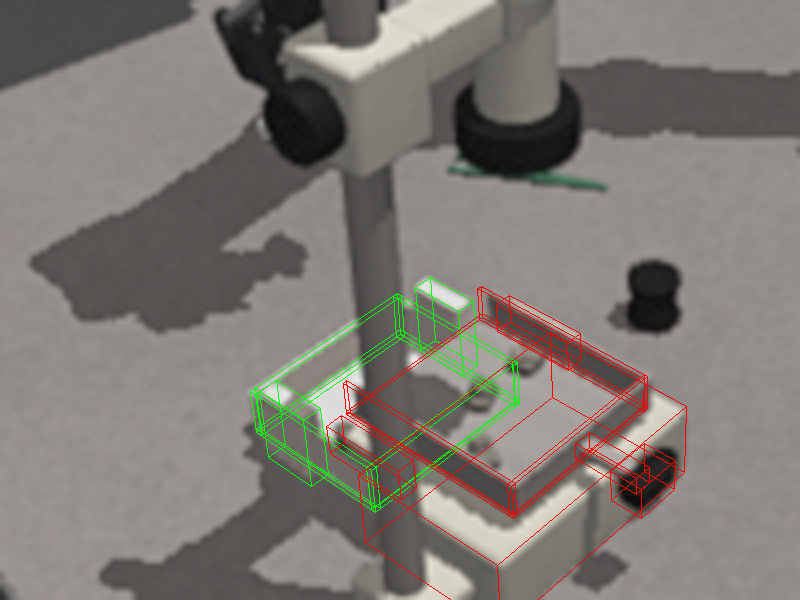

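View pics/t5.png

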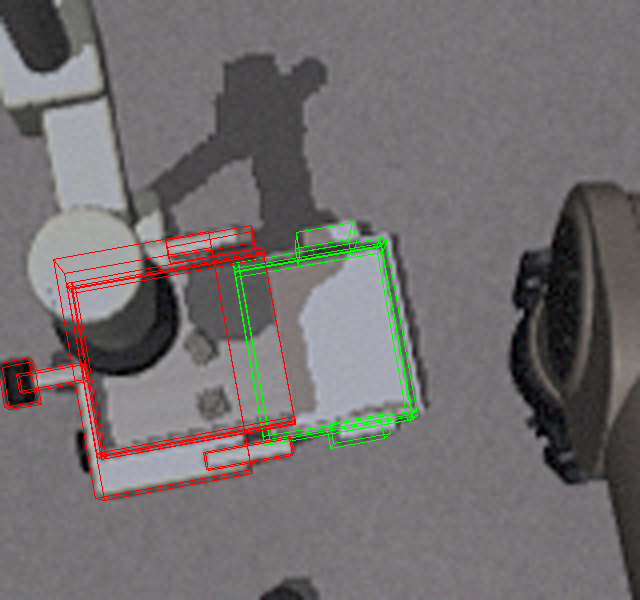

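Run:
```python
from look import *
np.set_printoptions(precision=0,suppress=True)
o,p,R=stt()
P=np.concatenate([cloud(load(c+"5")).reshape(-1,3) for c in("top","scene")]);P=P[np.isfinite(P).all(1)]
L=(P-p)@R*1e3
S=tf(P,*ST)
L=L[(S[:,0]>.05)&(L[:,2]<5)&(np.abs(L[:,1])<150)&(np.abs(L[:,0])<200)]
for z in range(-440,20,20):
    a=L[(L[:,2]>=z)&(L[:,2]<z+20)]
    if len(a)>8:
        b=a[a[:,0]>-45]
        print(z,len(a),"x",np.percentile(a[:,0],[2,98]),"y",np.percentile(a[:,1],[1,99]),"y(x>-45)",np.percentile(b[:,1],[1,99]) if len(b)>5 else "")
crop('5','scene',(90,60,260,190),4,'pics/s5b.png')
```

```text
-440 1225 x [-138.  -66.] y [-70.  15.] y(x>-45) 
-420 1082 x [-113.  -44.] y [-65.  19.] y(x>-45) [-26.   2.]
-400 1469 x [-110.  -21.] y [-62.  23.] y(x>-45) [-42.  19.]
-380 2081 x [-96.   5.] y [-58.  40.] y(x>-45) [-50.  41.]
-360 1722 x [-78.  32.] y [-55.  46.] y(x>-45) [-52.  46.]
-340 1352 x [-60.  46.] y [-55.  49.] y(x>-45) [-51.  49.]
-320 757 x [-56.  50.] y [-54.  50.] y(x>-45) [-52.  50.]
-300 515 x [-41.  49.] y [-52.  49.] y(x>-45) [-52.  49.]
-280 301 x [-25.  41.] y [-49.  37.] y(x>-45) [-49.  37.]
-260 239 x [-18.  38.] y [-39.  20.] y(x>-45) [-39.  20.]
-240 287 x [-23.  37.] y [-37.  19.] y(x>-45) [-37.  19.]
-220 239 x [-25.  37.] y [-36.  20.] y(x>-45) [-36.  20.]
-200 246 x [-19.  37.] y [-37.  24.] y(x>-45) [-37.  24.]
-180 160 x [-23.  37.] y [-37.  22.] y(x>-45) [-37.  22.]
-160 197 x [-25.  34.] y [-35.  30.] y(x>-45) [-35.  30.]
-140 192 x [-27.  36.] y [-35.  19.] y(x>-45) [-35.  19.]
-120 140 x [-29.  37.] y [-35.  21.] y(x>-45) [-35.  21.]
-100 194 x [-62.  65.] y [-17.  13.] y(x>-45) [-17.  13.]
-80 279 x [-65.  66.] y [-18.  12.] y(x>-45) [-18.  12.]
-60 180 x [-61.  60.] y [-14.  20.] y(x>-45) [-15.  20.]
-40 136 x [-51.  54.] y [-11.  14.] y(x>-45) [-11.  14.]
```

View pics/s5b.png

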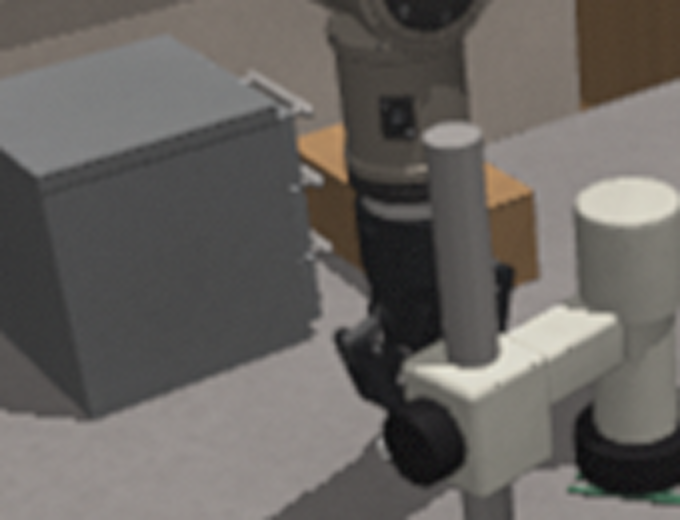

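Run:
```python
from mv import *
np.set_printoptions(precision=0,suppress=True)
for s in [(120,-120,160),(-40,-130,160),(-150,-110,160),(-150,-20,160),(-119,0,130),(-119,0,78)]:
    w=s2w(*s);print(s,w*1e3,np.hypot(*w[:2])*1e3);go((w,10.5))
```

```text
(120, -120, 160) [449. -55. 160.] 452.2417976386635
t 5.5167 p [ 517. -147.  173.] yaw 10.597886889811232 q [ 0.  0. -0.  2.  0.  1.  0.] w 0.5059611324035616
target [ 0. -0.  0.] d [ -51. -103.   13.] spin 0.09788688981123528
(-40, -130, 160) [410. 100. 160.] 422.0140081959283
t 5.5167 p [ 517. -147.  173.] yaw 10.597886889811232 q [ 0.  0. -0.  2.  0.  1.  0.] w 0.5059611324035616
target [0. 0. 0.] d [ -60. -263.   13.] spin 0.09788688981123528
(-150, -110, 160) [410. 212. 160.] 461.240162008862
t 5.5167 p [ 517. -147.  173.] yaw 10.597886889811232 q [ 0.  0. -0.  2.  0.  1.  0.] w 0.5059611324035616
target [0. 0. 0.] d [ -40. -373.   13.] spin 0.09788688981123528
(-150, -20, 160) [498. 229. 160.] 547.9794125175665
t 5.5167 p [ 517. -147.  173.] yaw 10.597886889811232 q [ 0.  0. -0.  2.  0.  1.  0.] w 0.5059611324035616
target [0. 0. 0.] d [  50. -373.   13.] spin 0.09788688981123528
(-119, 0, 130) [523. 202. 130.] 560.8776282174503
t 5.5167 p [ 517. -147.  173.] yaw 10.597886889811232 q [ 0.  0. -0.  2.  0.  1.  0.] w 0.5059611324035616
target [1. 0. 0.] d [  70. -341.   43.] spin 0.09788688981123528
(-119, 0, 78) [523. 202.  78.] 560.8776282174503
t 5.5167 p [ 517. -147.  173.] yaw 10.597886889811232 q [ 0.  0. -0.  2.  0.  1.  0.] w 0.5059611324035616
target [1. 0. 0.] d [  70. -341.   95.] spin 0.09788688981123528
```

Emit:
step_arm(
  targets=[
    [-20,-35,13,0,0.3],
    [-40,-70,13,0,0.3],
    [-54,-105,13,0,0.3],
    [-55,-143,13,0,0.3],
    [-55,-183,13,0,0.3],
    [-55,-223,13,0,0.3],
    [-55,-263,13,0,0.3],
    [-50,-300,13,0,0.3],
    [-45,-338,13,0,0.3],
    [-38,-373,13,0,0.3],
    [0,-373,13,0,0.3],
    [35,-373,13,0,0.3],
    [58,-365,13,0,0.3],
    [70,-355,20,0,0.3],
    [70,-343,30,0,0.3],
    [70,-341,43,0,0.3],
    [70,-341,43,0,0.3],
    [70,-341,43,0,0.3],
  ],
)

```text
t: 7.02
eef_pos: [0.5205, 0.2014, 0.1289]
tool_rot: [0.0, 0.996, 0.094, -0.002]
contact_force: [-1.1, 0.5, 0.7]
gripper_width: 0.698
```

```bash
python3 -c "
from look import *
snap('6')
np.set_printoptions(precision=1,suppress=True)
go((s2w(-119,0,78),10.5))
o,p,R=stt();print(tf(p[None],*ST)*1e3,o['contact_force'])
crop('6','scene',(180,130,330,280),4,'pics/s6.png')
crop('6','top',(150,100,270,220),5,'pics/t6.png')
"
```

```text
t 7.1167 p [521.9 202.6 130.4] yaw 10.793172214398043 q [-0.1  0.5 -0.5  1.9  0.3  0.8 -0.6] w 0.6987501428494896
target [0.5 0.2 0.1] d [ 1.3  1.  52.4] spin 0.29317221439804086
[[-120.    -1.2  130.4]] [ 0.5 -0.4  0.1]
```

View pics/s6.png

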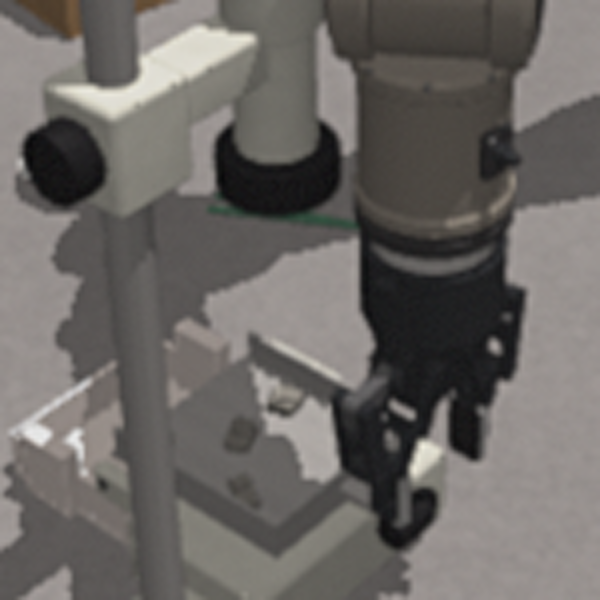

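View pics/t6.png

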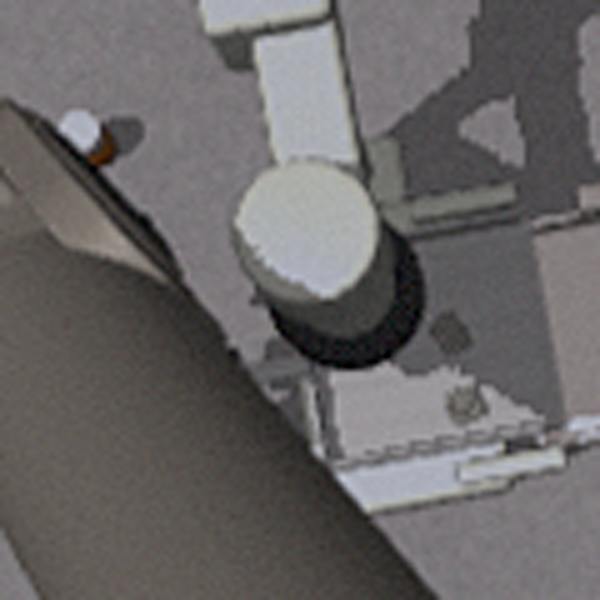

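```bash
python3 -c "
from look import *
np.set_printoptions(precision=1,suppress=True)
o,p,R=stt()
for n in('top','scene'):
    W=cloud(load(n+'6')).reshape(-1,3);S=tf(W,*ST)*1e3
    S=S[np.isfinite(S).all(1)]
    for z in range(240,700,40):
        a=S[(S[:,2]>=z)&(S[:,2]<z+40)&(S[:,0]<100)&(S[:,1]<150)]
        r=np.hypot(a[:,0]+16,a[:,1])
        m=(r>45)&(a[:,1]<60); b=a[m]
        if len(b): i=np.argsort(r[m])[:max(1,len(b)//100)][-1]; print(n,z,len(b),'closest',b[i],r[m][i],'cam pts r98',np.percentile(r[r<45],98) if (r<45).sum()>5 else '', 'maxx',np.percentile(b[:,0],99))
"
```

```text
top 320 3 closest [  5.7  43.  356.5] 48.17616540731545 cam pts r98 38.66427180673039 maxx 5.797626049368304
top 360 153 closest [-28.   43.6 371.5] 45.234474142928086 cam pts r98 44.636656372833095 maxx 5.659304696370956
top 400 13 closest [-60.6  -7.7 439.9] 45.21551907198277 cam pts r98 27.172906541066226 maxx -60.613724413591285
top 440 785 closest [-61.7  -5.7 449.6] 46.096125242725044 cam pts r98 44.736343778243025 maxx -56.92208154031744
top 480 1307 closest [-48.4 -32.7 507.3] 45.987971478057865 cam pts r98 44.88798283005561 maxx -48.38375393980948
top 520 1191 closest [-53.  -34.4 524.4] 50.537560827635104 cam pts r98  maxx -24.423467459488243
top 560 1521 closest [-42.4 -62.5 565.3] 67.79358358643752 cam pts r98  maxx -1.212348191840515
top 600 1992 closest [-35.1 -92.9 603.6] 94.8310589406867 cam pts r98  maxx 23.764947322583776
top 640 2703 closest [ -27.2 -127.5  641.1] 128.0299304781631 cam pts r98  maxx 55.845172633722676
top 680 3568 closest [  23.5 -158.5  686.4] 163.34795891991843 cam pts r98  maxx 55.598074074054516
scene 240 2404 closest [-99.9  27.5 274.7] 88.271
[... 318 characters left out ...]
 [-27.4  45.4 373.6] 46.7829793568623 cam pts r98 42.56239593230251 maxx 23.889128447418866
scene 400 1547 closest [-102.5   53.4  437.4] 101.69251766324656 cam pts r98 29.53165276215419 maxx 35.903882490848915
scene 440 2412 closest [-100.6    0.7  475.3] 84.55526200242579 cam pts r98  maxx 40.06456692032097
scene 480 2253 closest [-61.2 -27.2 511.4] 52.76819813240479 cam pts r98  maxx 59.08956100184919
scene 520 1953 closest [-48.2 -45.9 527.5] 56.033743822540266 cam pts r98  maxx 43.27687814476718
scene 560 1320 closest [-59.1 -58.4 561.8] 72.62096098394721 cam pts r98  maxx -11.50172868858536
scene 600 363 closest [-32.7 -96.7 600.5] 98.16838581509263 cam pts r98  maxx -8.066179738164326
```

Emit:
step_arm(
  targets=[
    [1,1,25,0,0.3],
    [1,1,45,0,0.3],
    [1,1,52,0,0.3],
    [1,1,52,0,0.3],
    [1,1,52,0,0.5],
    [1,1,52,0,0.6],
    [1,1,52,0,0.7],
    [1,1,52,0,1],
    [1,1,52,0,1],
    [1,1,52,0,1],
    [1,1,52,0,1],
  ],
  newtons=70,
)

```text
t: 8.03
eef_pos: [0.5231, 0.2015, 0.0798]
tool_rot: [0.0, 0.996, 0.094, -0.001]
contact_force: [-6.6, -1.6, 8.3]
gripper_width: 0.333
```

```bash
python3 -c "
from look import *
snap('7')
np.set_printoptions(precision=1,suppress=True)
go()
o,p,R=stt();print(tf(p[None],*ST)*1e3,o['contact_force'])
crop('7','scene',(180,130,330,280),4,'pics/s7.png')
"
```

```text
t 8.1333 p [523.1 201.5  79.8] yaw 10.7389211173992 q [-0.1  0.6 -0.5  1.9  0.4  0.7 -0.6] w 0.33065277422673556
[[-118.7   -0.2   79.8]] [-6.8 -1.4  8. ]
```

View pics/s7.png

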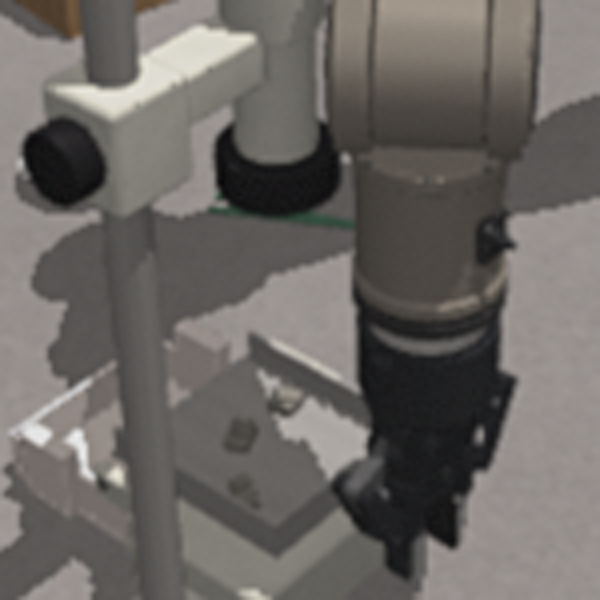

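Emit:
step_arm(
  targets=[
    [0,1,-8,0,1],
    [0,2,-17,0,1],
    [0,4,-26,0,1],
    [0,6,-34,0,1],
    [0,9,-42,0,1],
    [0,11.5,-50.5,0,1],
    [0,11.5,-50.5,0,1],
    [0,11.5,-50.5,0,1],
  ],
  newtons=90,
)

```text
t: 8.8
eef_pos: [0.5253, 0.1892, 0.1295]
tool_rot: [0.001, 0.996, 0.094, -0.001]
contact_force: [-4.6, 0.2, -3.7]
gripper_width: 0.323
```

```bash
python3 -c "
from look import *
snap('8')
np.set_printoptions(precision=1,suppress=True)
go()
o,p,R=stt();print(tf(p[None],*ST)*1e3,o['contact_force'])
crop('8','scene',(180,110,330,260),4,'pics/s8.png')
crop('8','top',(150,100,300,220),5,'pics/t8.png')
"
```

```text
t 8.9 p [525.3 189.3 129.2] yaw 10.786858347253032 q [-0.1  0.5 -0.5  1.9  0.3  0.8 -0.5] w 0.32462206716606484
[[-106.4   -0.3  129.2]] [-5.2  0.6 -3.1]
```

View pics/s8.png

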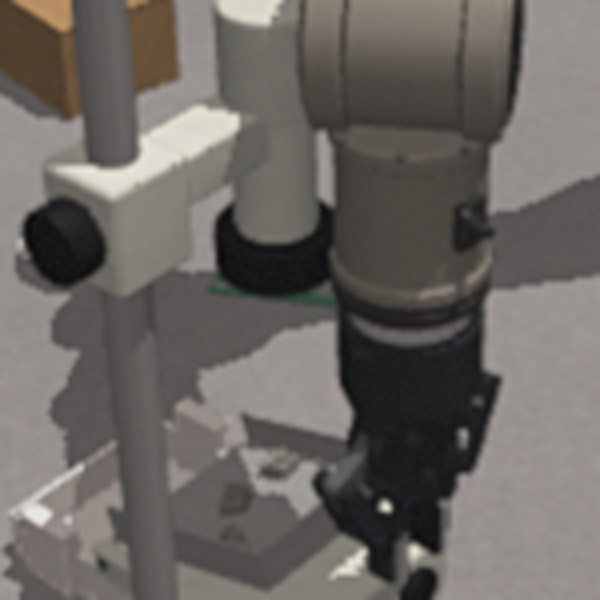

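View pics/t8.png

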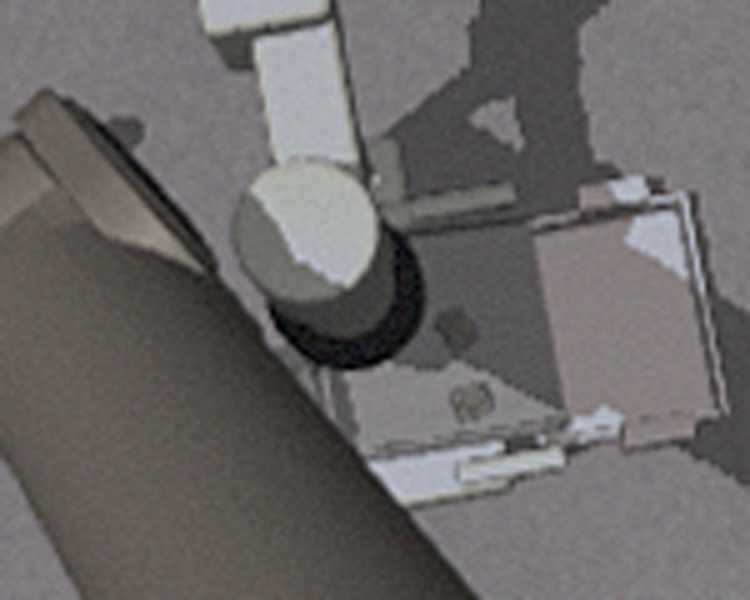

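```bash
cat > tilt.py <<'E'
from look import *
def tilt(tag,n='scene'):
    S=tf(cloud(load(n+tag)).reshape(-1,3),*ST)*1e3
    S=S[np.isfinite(S).all(1)]
    a=S[(np.abs(S[:,1])<48)&(S[:,0]>-40)&(S[:,0]<60)&(S[:,2]>55)&(S[:,2]<140)]
    # tray height model: hinge (60,65), floor top 3 above
    th=np.arange(0,.8,.005);best=max(th,key=lambda t:(np.abs((a[:,2]-65)*np.cos(t)-(60-a[:,0])*np.sin(t)-3)<3).sum())
    e=(a[:,2]-65)*np.cos(best)-(60-a[:,0])*np.sin(best)-3
    chips=a[(e>7)&(e<20)]
    print("tilt",n,best,"inl",(np.abs(e)<3).sum(),len(a),"chip pts",len(chips), "x",np.sort(chips[:,0])[::max(1,len(chips)//8)])
def clr(tag,T,n='scene'):
    S=tf(cloud(load(n+tag)).reshape(-1,3),*ST)*1e3
    S=S[np.isfinite(S).all(1)&(S[:,2]>T-10)&(S[:,2]<640)&(S[:,0]<0)&(S[:,1]<60)]
    for z in range(int(T)+50,600,30):
        a=S[(S[:,2]>=z)&(S[:,2]<z+30)]; r=np.hypot(a[:,0]+16,a[:,1])
        b=np.sort(r)
        if len(b): 
            g=np.diff(b);i=np.argmax(g);print(z,"gap",b[i],b[i+1])
E
python3 -c "
from tilt import *
np.set_printoptions(precision=1,suppress=True)
tilt('0');tilt('8');tilt('8','top');clr('8',130)"
```

```text
tilt scene 0.0 inl 647 1000 chip pts 79 x [-25.5 -19.3 -13.1  10.3  12.2  15.   16.8  19.   22.1]
tilt scene 0.23 inl 414 604 chip pts 88 x [-24.7 -12.4  -4.7  15.7  18.6  20.3  22.9  25.8]
tilt top 0.28500000000000003 inl 769 941 chip pts 80 x [15.7 20.2 22.4 24.4 26.1 27.9 30.1 32.2]
180 gap 606.6981391833889 1277.3546375684257
210 gap 610.8722134031985 1274.3490853469914
240 gap 616.3802082605091 1270.6036550553033
270 gap 616.7072473219592 1276.913077625989
300 gap 612.8865129382582 1277.7405177816718
330 gap 596.7477475472409 1276.567595378693
360 gap 559.1424148515205 1279.3462579884356
390 gap 152.92688438276957 414.2098882514841
420 gap 154.20161328330352 408.34951641438454
450 gap 152.3379971791976 399.2465026846407
480 gap 136.54536027156158 382.12286314010555
510 gap 138.15568982389678 377.93493595326333
540 gap 155.02006577415193 370.08311734407926
570 gap 166.29287119994956 173.46935394952357
```

```bash
sed -i 's/b=np.sort(r)/b=np.sort(r[r<110])/' tilt.py; python3 -c "
from tilt import *
np.set_printoptions(precision=1,suppress=True)
tilt('0','top');clr('8',130);clr('8',130,'top')"
```

```text
tilt top 0.0 inl 771 938 chip pts 71 x [12.1 15.8 17.5 20.1 21.7 23.2 24.9 26.8 29. ]
180 gap 85.59122706513634 91.01394127772386
210 gap 77.88348716490066 82.11443288911401
240 gap 33.971633390162836 69.13762660639024
270 gap 37.4816398615206 66.98816698290331
300 gap 26.02432313944919 59.86349607315066
330 gap 60.73400766188776 75.36876023406505
360 gap 61.27094652831433 74.53732570927762
390 gap 31.128366920657935 80.72844286334157
420 gap 28.688479691243376 88.58647631652981
450 gap 64.26520758153804 66.25145258775069
480 gap 39.445828501799376 40.84928373912579
510 gap 44.256175737751825 44.825123712212424
540 gap 96.28011994346261 96.80430123372948
570 gap 72.42205112514189 72.98535985203235
270 gap 25.0173504543576 25.543997004992317
300 gap 21.492747836644753 21.648218920070423
330 gap 21.355994771394986 21.67061646787941
360 gap 26.448357786123168 35.70862414367327
390 gap 25.1084521864178 25.393952022939672
420 gap 47.89734203677997 64.32331439253332
450 gap 60.614072658845835 62.09865672935335
480 gap 92.79445790458053 93.49311309537451
510 gap 75.00843926897092 75.5559982377212
540 gap 96.34607641185991 96.7913019182808
570 gap 69.0231164094881 69.4195572520282
```

Emit:
step_arm(
  targets=[
    [0,3.5,-8,0,1],
    [0,7,-16,0,1],
    [0,10,-21,0,1],
    [0,11.5,-24,0,1],
    [0,11.5,-24,0,1],
    [0,11.5,-24,0,1],
    [0,11.5,-24,0,1],
    [0,11.5,-24,0,1],
  ],
)

```text
t: 9.57
eef_pos: [0.5279, 0.1758, 0.1532]
tool_rot: [0.001, 0.996, 0.091, -0.001]
contact_force: [-5.5, -3.6, -3.8]
gripper_width: 0.327
```

```bash
cat > chk.py <<'E'
import sys
from tilt import *
t=sys.argv[1]
snap(t)
np.set_printoptions(precision=1,suppress=True)
go()
o,p,R=stt();print(tf(p[None],*ST)*1e3,o['contact_force'])
tilt(t);tilt(t,'top')
crop(t,'scene',(180,110,330,260),4,f'pics/s{t}.png')
crop(t,'top',(150,100,300,220),5,f'pics/t{t}.png')
E
python3 chk.py 9
```

```text
t 9.6667 p [527.9 175.8 153.2] yaw 10.469100296597519 q [-0.   0.4 -0.5  1.9  0.3  0.9 -0.5] w 0.3210440854375144
[[-92.5  -0.2 153.2]] [-7.7 -2.9 -4.2]
tilt scene 0.385 inl 248 417 chip pts 61 x [-9.  -4.1 17.9 21.2 23.  24.5 26.2 29.2 31.5]
tilt top 0.435 inl 767 932 chip pts 83 x [-39.9  23.   25.3  27.3  29.1  30.9  32.8  34.9  38. ]
```

View pics/s9.png

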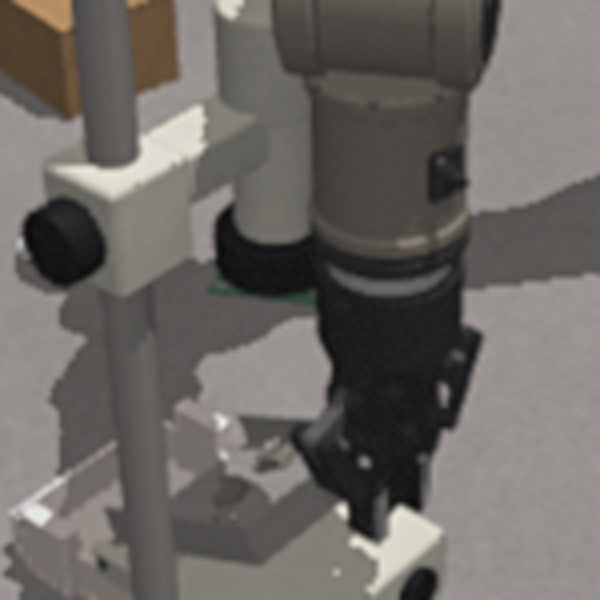

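View pics/t9.png

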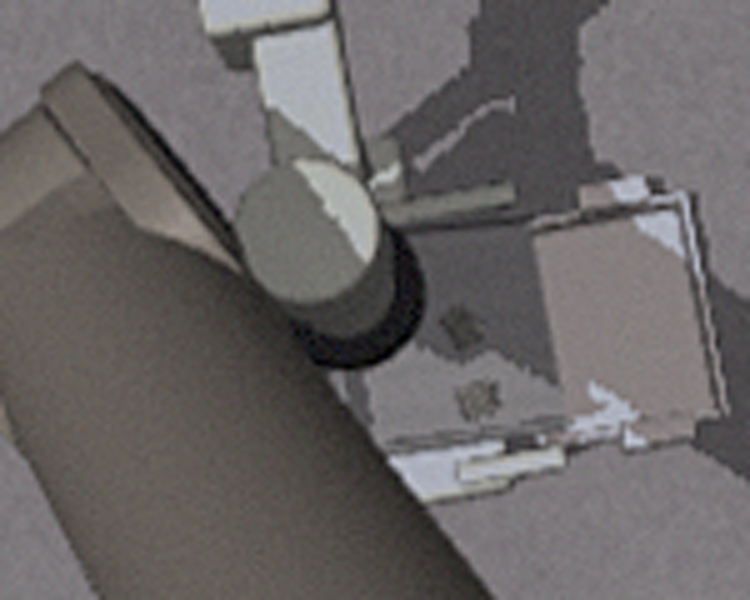

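Run:
```python
from tilt import *
np.set_printoptions(precision=1,suppress=True)
def circ(P,c0,r=None):
    if r is None:
        f=lambda a:np.hypot(P[:,0]-a[0],P[:,1]-a[1])-a[2];x0=[*c0,38]
    else:
        f=lambda a:np.hypot(P[:,0]-a[0],P[:,1]-a[1])-r;x0=c0
    s=least_squares(f,x0,loss='soft_l1',f_scale=1.5);return s.x,np.abs(f(s.x)).mean(),len(P)
for tag in('0','6','8','9'):
    S=tf(cloud(load('scene'+tag)).reshape(-1,3),*ST)*1e3;S=S[np.isfinite(S).all(1)]
    a=S[(S[:,2]>272)&(S[:,2]<294)&(np.hypot(S[:,0]+16,S[:,1])<42)]
    print(tag,'ring',circ(a,[-16,0],34),circ(a,[-16,0]))
    b=S[(S[:,2]>300)&(S[:,2]<324)&(np.hypot(S[:,0]+16,S[:,1])<34)&(S[:,1]<20)]
    print(tag,'tube',circ(b,[-16,0],22))
    if tag!='0':
        T={'6':130,'8':129,'9':153}[tag];X={'6':-120,'8':-106.4,'9':-92.5}[tag]
        for lo,hi in((-60,-90),(-90,-115),(-118,-132),(-132,-146),(-150,-200),(-200,-260)):
            w=S[(S[:,2]<T-hi)&(S[:,2]>T-lo)&(np.hypot(S[:,0]-X,S[:,1])<48)&(np.hypot(S[:,0]+16,S[:,1])>40)]
            if len(w)>20: print(tag,'wrist',lo,hi,circ(w,[X,0]),circ(w,[X,0],38))
```

```text
0 ring (array([-17.2,  -2.5]), np.float64(2.1809906835381065), 358) (array([-19.2,  -0.5,  31.6]), np.float64(2.037306650174411), 358)
0 tube (array([-17.5,  -2.4]), np.float64(0.868791447188966), 198)
6 ring (array([-17.2,  -2.7]), np.float64(2.1791102235206035), 362) (array([-19.1,  -0.7,  31.7]), np.float64(2.0524137030957053), 362)
6 tube (array([-17.6,  -2.5]), np.float64(0.8939245397259307), 191)
6 wrist -60 -90 (array([-50.7,  -8.4,  88.6]), np.float64(3.2079528141909095), 259) (array([-101.6,    5.4]), np.float64(3.7972758987800814), 259)
6 wrist -90 -115 (array([-120.8,   -4.2,   37.7]), np.float64(1.315448990455936), 209) (array([-120.6,   -4.5]), np.float64(1.3201678390323872), 209)
6 wrist -118 -132 (array([-121.1,   -3.8,   37.5]), np.float64(0.8606249479962388), 208) (array([-120.7,   -4.3]), np.float64(0.871313399666285), 208)
6 wrist -132 -146 (array([-121.7,   -4. ,   37.1]), np.float64(1.3498988530666307), 219) (array([-121.1,   -4.9]), np.float64(1.353165348000353), 219)
6 wrist -150 -200 (array([-120.9,   -3.9,   38.4]), np.float64(1.7883475844075296), 720) (array
[... 1691 characters left out ...]
 -2.3,  38. ]), np.float64(1.8317134668529227), 200) (array([-94.4,  -2.3]), np.float64(1.830743942439844), 200)
9 wrist -118 -132 (array([-95. ,  -1.1,  37.2]), np.float64(0.8497767538381027), 215) (array([-94.4,  -1.9]), np.float64(0.8693674593441605), 215)
9 wrist -132 -146 (array([-95.7,  -1. ,  36.7]), np.float64(1.385692282634751), 219) (array([-94.8,  -2.3]), np.float64(1.4165773369249224), 219)
9 wrist -150 -200 (array([-95. ,  -1.3,  37.9]), np.float64(1.915992882682947), 763) (array([-94.9,  -1.3]), np.float64(1.9162275585967816), 763)
9 wrist -200 -260 (array([-95.2,  -1.9,  38.5]), np.float64(1.4128440842033831), 1018) (array([-95.5,  -1.4]), np.float64(1.4085370453600068), 1018)
```

```bash
cat > pl.py <<'E'
from tilt import *
def slope(tag,n):
    S=tf(cloud(load(n+tag)).reshape(-1,3),*ST)*1e3;S=S[np.isfinite(S).all(1)]
    a=S[(np.abs(S[:,1])<50)&(S[:,0]>-45)&(S[:,0]<68)&(S[:,2]>58)&(S[:,2]<140)]
    f=lambda k:a[:,2]-k[0]-k[1]*(60-a[:,0])-k[2]*a[:,1]
    best=None
    for t in (0,.25,.4,.5):
        r=least_squares(f,[68,np.tan(t),0],loss='cauchy',f_scale=1,x_scale=[1,.01,.01])
        if best is None or r.cost<best.cost: best=r
    k=best.x;print(tag,n,'tilt',round(float(np.arctan(k[1])),3),'z@hinge',k[0],'roll',round(float(k[2]),3),len(a))
if __name__=="__main__":
    for t in '0689':
        for n in('top','scene'): slope(t,n)
E
python3 pl.py
```

```text
0 top tilt -0.0 z@hinge 68.32472882740896 roll -0.003 1111
0 scene tilt 0.001 z@hinge 66.15688259793325 roll 0.001 1101
6 top tilt 0.001 z@hinge 68.40019905148056 roll 0.002 1111
6 scene tilt 0.003 z@hinge 65.89110496205576 roll 0.001 1041
8 top tilt 0.276 z@hinge 68.98348906641658 roll -0.002 1112
8 scene tilt 0.281 z@hinge 65.55191306832218 roll 0.0 618
9 top tilt 0.419 z@hinge 69.1435004143458 roll 0.003 1078
9 scene tilt 0.428 z@hinge 65.31918558825743 roll 0.004 487
```

Emit:
step_arm(
  targets=[
    [0,0,-3,0,1],
    [0,0,-6,0,1],
    [0,0,-9,0,1],
    [0,0,-11,0,1],
    [0,0,-11,0,1],
    [0,0,-11,0,1],
  ],
  newtons=60,
)

```text
t: 10.17
eef_pos: [0.5289, 0.1703, 0.1625]
tool_rot: [0.005, 0.996, 0.09, -0.002]
contact_force: [-0.2, -13.5, -12.9]
gripper_width: 0.326
```

```bash
cat >> chk.py <<'E'
from pl import slope
slope(t,'top');slope(t,'scene')
def circ(P,c0,r):
    f=lambda a:np.hypot(P[:,0]-a[0],P[:,1]-a[1])-r
    return least_squares(f,c0,loss='soft_l1',f_scale=1.5).x
S=tf(cloud(load('scene'+t)).reshape(-1,3),*ST)*1e3;S=S[np.isfinite(S).all(1)]
q=tf(p[None],*ST)[0]*1e3
w=S[(S[:,2]<q[2]+260)&(S[:,2]>q[2]+118)&(np.hypot(S[:,0]-q[0],S[:,1])<48)&(np.hypot(S[:,0]+16,S[:,1])>40)]
c=circ(w,q[:2],38);print('wrist',c,'gap to ring',np.hypot(*(c-[-17.5,-2.5]))-72)
E
python3 chk.py 10
```

```text
t 10.2667 p [528.9 170.3 162.5] yaw 10.308162342752473 q [-0.   0.4 -0.5  1.9  0.3  0.9 -0.5] w 0.3223133184287967
[[-87.   -0.3 162.5]] [  0.1 -13.9 -12.6]
tilt scene 0.44 inl 226 407 chip pts 59 x [-39.7 -39.5 -38.4  20.9  45.2  48.3  51.1  54.8  57.2]
tilt top 0.49 inl 776 906 chip pts 69 x [-39.5  24.8  29.5  34.3  38.4  53.5  55.7  57.6  59.2]
10 top tilt 0.48 z@hinge 69.1299627596214 roll 0.002 1048
10 scene tilt 0.511 z@hinge 64.65216288316654 roll 0.024 463
wrist [-90.7  -1.3] gap to ring 1.2421487082981315
```

View pics/s10.png

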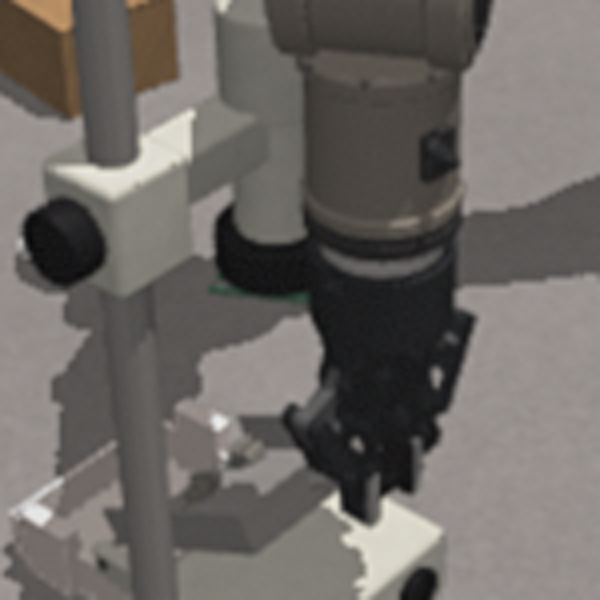

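View pics/t10.png

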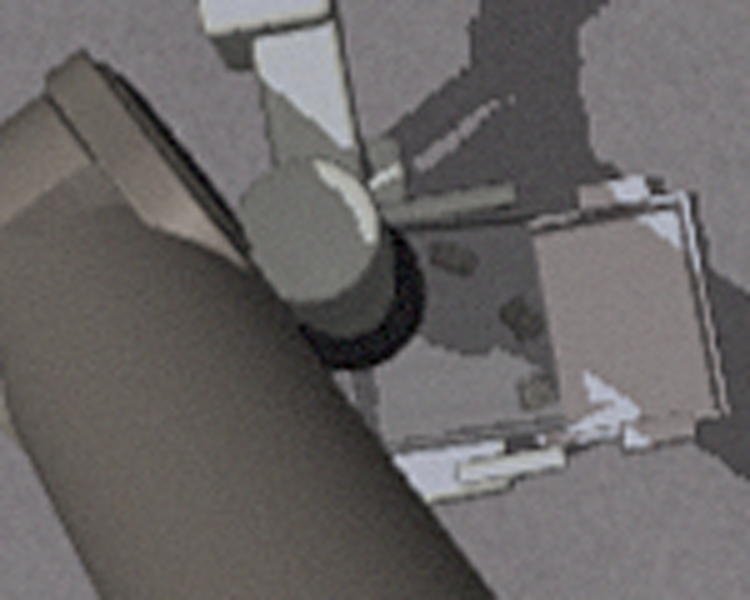

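Emit:
step_arm(
  targets=[
    [0,-1,0,0,1],
    [0,-2,0,0,1],
    [0,-2,0,0,1],
    [0,-2,0,0,1],
    [0,-2,0,0,1],
    [0,-2,0,0,1],
    [0,-2,0,0,1],
    [0,-2,0,0,1],
  ],
)

```text
t: 10.93
eef_pos: [0.5288, 0.1707, 0.1621]
tool_rot: [0.006, 0.996, 0.089, -0.002]
contact_force: [2.2, -17.2, -14.0]
gripper_width: 0.325
```

```bash
python3 chk.py 11
```

```text
t 11.0333 p [528.8 170.7 162.1] yaw 10.254206828756772 q [-0.   0.4 -0.5  1.9  0.3  0.9 -0.5] w 0.32560566667404534
[[-87.4  -0.2 162.1]] [  1.5 -16.8 -14.6]
tilt scene 0.42 inl 240 364 chip pts 7 x [-39.9 -39.9 -39.7 -39.7 -39.5 -38.3 -37.6]
tilt top 0.485 inl 847 910 chip pts 6 x [-39.9 -39.3 -39.  -37.3 -36.7 -36.2]
11 top tilt 0.476 z@hinge 69.19111567182644 roll 0.0 1052
11 scene tilt 0.5 z@hinge 64.67638545195295 roll 0.013 435
wrist [-91.4  -1.1] gap to ring 1.8814225330356322
```

View pics/t11.png

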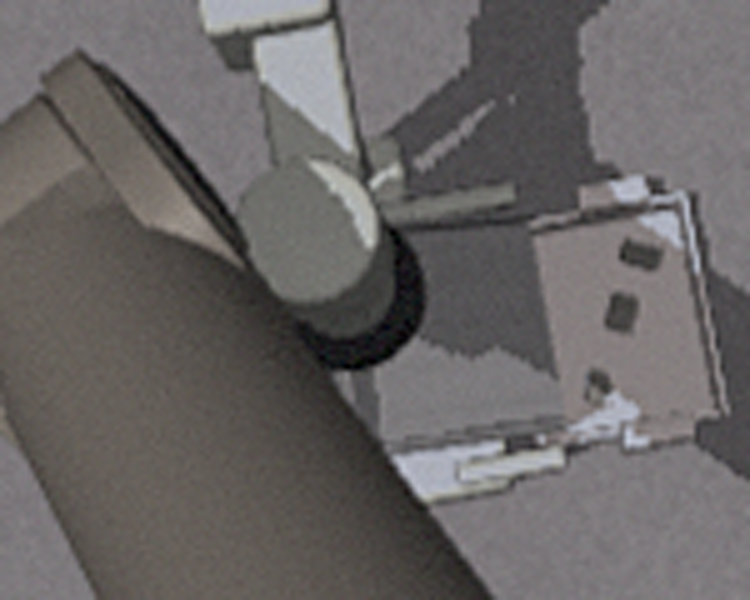

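Emit:
step_arm(
  targets=[
    [0,0,0,0,1],
    [0,0,0,0,1],
    [0,-1.5,3,0,1],
    [0,-3,6,0,1],
    [0,-5,10,0,1],
    [0,-7,14,0,1],
    [0,-9.5,18.5,0,1],
    [0,-11,23,0,1],
    [0,-13,27,0,1],
    [0,-15,31,0,1],
    [0,-16.5,36,0,1],
    [0,-18,40,0,1],
    [0,-19.5,45,0,1],
    [0,-21,50,0,1],
    [0,-22,55,0,1],
    [0,-23,60,0,1],
    [0,-24,65,0,1],
    [0,-24,65,0,1],
  ],
)

```text
t: 12.53
eef_pos: [0.5233, 0.2005, 0.0988]
tool_rot: [0.003, 0.996, 0.093, -0.001]
contact_force: [-5.9, -6.3, 1.3]
gripper_width: 0.32
```

```bash
python3 chk.py 12
```

```text
t 12.6333 p [523.4 200.4  99.3] yaw 10.631312562709128 q [-0.1  0.5 -0.5  1.9  0.3  0.8 -0.6] w 0.3255789718028435
[[-117.6   -0.2   99.3]] [-5.4 -5.5  1.3]
tilt scene 0.06 inl 797 872 chip pts 0 x []
tilt top 0.1 inl 852 944 chip pts 0 x []
12 top tilt 0.089 z@hinge 68.45063507988155 roll -0.004 1115
12 scene tilt 0.093 z@hinge 65.75308387040711 roll -0.0 942
wrist [-120.8   -1.4] gap to ring 31.316188294846285
```

View pics/s12.png

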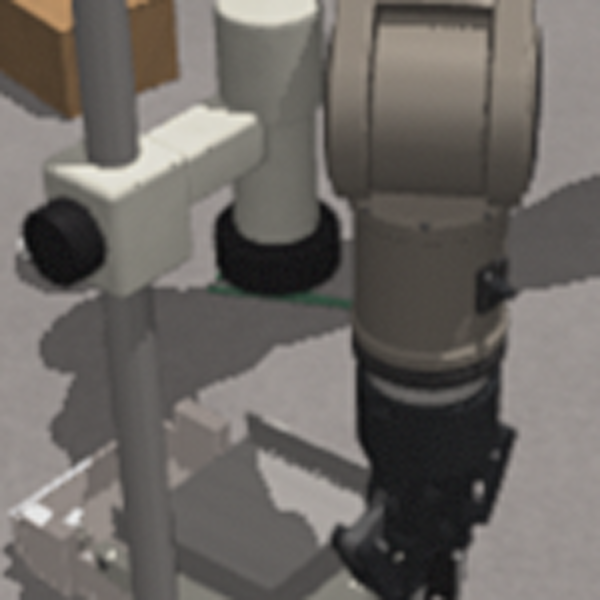

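Emit:
step_arm(
  targets=[
    [0,0,4,0,1],
    [0,1,8,0,1],
    [0,1,12,0,1],
    [0,1,15,0,1],
    [0,1,17,0,1],
    [0,1,17,0,1],
  ],
)

```text
t: 13.13
eef_pos: [0.5229, 0.2029, 0.0826]
tool_rot: [0.0, 0.996, 0.093, -0.001]
contact_force: [-8.0, 1.8, 1.3]
gripper_width: 0.325
```

```bash
python3 chk.py 13
```

```text
t 13.2333 p [522.9 202.9  82.9] yaw 10.691486697707898 q [-0.1  0.6 -0.5  1.9  0.4  0.7 -0.6] w 0.3228002435215725
[[-120.1   -0.2   82.9]] [-9.6  0.8  2. ]
tilt scene 0.0 inl 746 982 chip pts 0 x []
tilt top 0.0 inl 828 939 chip pts 0 x []
13 top tilt 0.003 z@hinge 68.36642565324546 roll 0.005 1111
13 scene tilt 0.003 z@hinge 65.88922726364636 roll 0.002 1084
wrist [-122.4   -1.6] gap to ring 32.894438249982784
```

Emit:
step_arm(
  targets=[
    [0,0,1,0,1],
    [0,0,1,0,0.6],
    [0,0,1,0,0.4],
    [0,0,1,0,0.3],
    [0,0,1,0,0.3],
    [0,-8,-5,0,0.3],
    [0,-20,-25,0,0.3],
    [0,-30,-55,0,0.3],
    [0,-40,-85,0,0.3],
    [-30,-45,-90,0,0.3],
    [-65,-45,-90,0,0.3],
    [-95,-45,-90,0,0.3],
    [-95,-45,-90,0,0.3],
    [-95,-45,-90,0,0.3],
  ],
)

```text
t: 14.4
eef_pos: [0.4213, 0.23, 0.1726]
tool_rot: [0.0, 0.996, 0.094, 0.001]
contact_force: [0.4, -0.0, -0.0]
gripper_width: 0.701
```

```bash
python3 chk.py 14
python3 - <<'E'
from look import *
np.set_printoptions(precision=4,suppress=True)
D=fit('14',DISH,(.563,-.024,-1.39),.12,.02,.058)
print(tf(np.array([[D[0],D[1],0]]),*ST))
crop('14','top',(100,60,360,260),3,'pics/t14b.png')
crop('14','scene',(110,90,310,290),3,'pics/s14b.png')
E
```

```text
t 14.5 p [423.4 230.4 172.6] yaw 10.70074483640251 q [-0.2  0.3 -0.6  2.1  0.2  0.8 -0.7] w 0.7030360659913675
[[-165.3  -93.   172.6]] [-0.5 -0.2  0.4]
tilt scene 0.0 inl 717 972 chip pts 0 x []
tilt top 0.01 inl 843 940 chip pts 0 x []
14 top tilt -0.003 z@hinge 68.47698235180574 roll 0.001 1114
14 scene tilt 0.001 z@hinge 65.94904652843732 roll 0.003 1090
wrist [-165.3  -93. ] gap to ring 101.32986897171199
14 ('top', 'scene') 1001 pose [ 0.5628 -0.0221 -1.3978] deg -80.09 med err 0.0015 0.0229
14 ('top',) 433 pose [ 0.5655 -0.0222 -1.4124] deg -80.92 med err 0.0013 0.029
14 ('scene',) 568 pose [ 0.5622 -0.0219 -1.3846] deg -79.33 med err 0.0012 0.0038
[[ 0.1083 -0.002   0.    ]]
```

View pics/t14b.png

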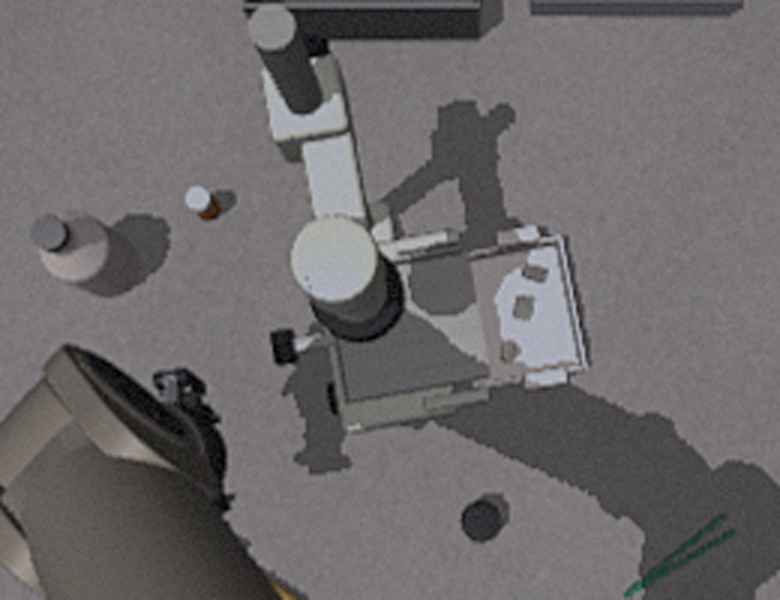

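View pics/s14b.png

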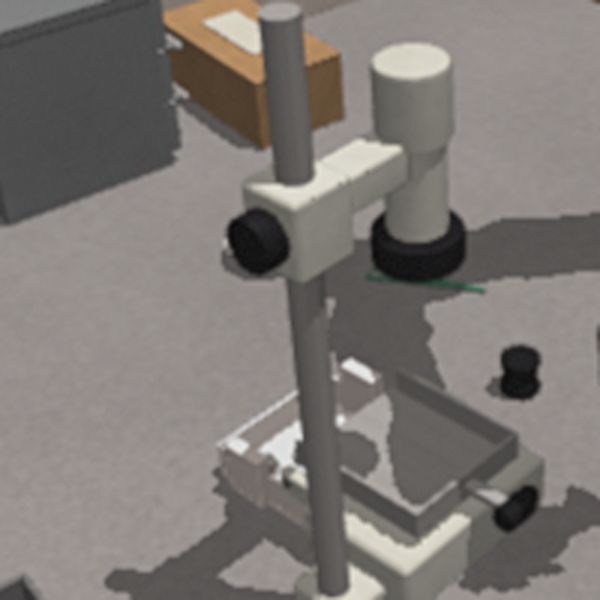

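The top view shows the three stones in the dish at about (535,271), (523,306) and (509,350). The tray is down and empty, the dish has not moved, the other things look untouched, and the robot is clear. I am handing in.

```bash
python3 -c "
from station import bot
print(bot.hand_in())"
```

```text
the job is handed in; nothing more can be done
None
```

The job is done and handed in at about 14.5 s. The dish is under the tray lip with all three stones in it, and the tray is back down on its rest. The hand-in reports no verdict.

**What I did**
- I carried the dish by its near lug, lowered it beyond the lip, slid it in and let go.
- I pinched the handle, raised the tray to about 0.48 rad, and all three stones slid into the dish.
- I lowered the tray in two slow stages, released the handle and moved the arm clear.

**Last checks (camera)**
- **Tray:** tilt is within 0.003 rad of zero, and the tray is empty.
- **Dish:** centre is about 108 mm along the stand's x and 2 mm off the centre line, square to within about 1 degree.
- **Bystanders:** none looked disturbed in the pictures. I did not measure their positions again, and the petri dish and jar were outside the last close-ups.
- **Robot:** touching nothing, with contact force near zero.

**What differed or disagreed**
- **Tool lean:** the moves allow no lean, so I kept the tool upright and gripped the handle about 14 mm off its centre.
- **Camera head:** the arm gave slightly under load, and the gap to the camera ring shrank to about 1 to 2 mm by my estimate. I saw no sign of contact there.
- **Handle grip:** the handle crept several mm between the pads during the lift, but the grip held.
- **Calibration:** the two cameras disagreed by about 3 to 4 mm on positions, so I used values between them.

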